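# Third hand at the nailing jig

### The job

I am about to nail the small hardwood offcut onto the plywood panel of the jig: first stand the nail jar upright in the shallow steel tray and let go of it, then lay the offcut flat on the panel, end-on to the middle of the sprung fence, and push it steadily against the fence until the fence's pointer stands between the two marks. Finish while still holding it pressed there - the program ends with the push on and nothing let go - and never drive the fence to the end of its travel, never tip the jar over, and leave the other things where they are.

Things in the scene. Friction and masses are not known exactly. Their poses are not given: they have to be found in the camera images.
- nail_jar_mid (a point): Centre (half-way up) of the nail jar: a round glass jar of nails with a tan lid, 62 mm in diameter (lid 56 mm), 85 mm tall, about 0.3 kg, standing upright on the bench; z axis up. It is the smaller of two jars and is the one to move; its straight glass side reaches to 71 mm above its foot, so it can be gripped a little above its centre.
- nail_jar: The same nail jar; origin at the centre of its underside.
- tray: Shallow square steel tray, 120 x 120 mm outside, rim 10 mm high, walls and floor 4-5 mm thick, fixed on the bench. Origin at the centre of its underside; x and y along its sides, z up. The jar goes near its middle. (A tall mitre saw stands at the back of the bench, x above about 0.68 m, y from -0.45 to +0.15 m: cross in front of it.)
- offcut_mid (a point): Centre of the hardwood offcut, a plain brown rectangular wooden block 42 mm (its x) x 70 mm (its y) x 20 mm high (its z), about 0.05 kg, lying flat on the bench; grip it across the 42 mm.
- offcut: The same offcut; origin at the centre of its underside.
- jig: Nailing jig fixed on the bench. Origin on the bench top under the panel; x points from the open front end to the fence (the direction to push), y to its left, z up. The plywood panel is 12 mm thick and reaches from x = -110 to +90 mm, y = -70 to +70 mm. Across it stands the sprung fence, and behind that a fixed back block (x = 66 to 86 mm, top 52 mm above the bench), with two coil springs between.
- fence_face (a point): Middle of the front face of the sprung fence: a light wooden plate 100 mm wide (jig y), 34 mm high (13 to 47 mm above the bench), 16 mm thick; the face looks to the jig's -x and at rest stands at x = +20 mm of the jig, 30 mm above the bench. It moves with the fence.
- fence (a joint): How far the sprung fence is pushed back along the jig's +x, in m: 0 at rest, end of travel 0.022. Its springs push back with 2 N at once and 0.8 N more for each mm (6 N at 5 mm, 10 N at 10 mm, 14 N at 15 mm). A small dark pointer at its left end moves over a bright strip with two dark cross lines: it meets the first mark at 0.005 and the second at 0.015.
- screw_jar: Bystander: larger glass jar of screws with a red lid, 68 mm in diameter, 95 mm tall, standing; origin at the centre of its underside. Not to be moved.
- glue_bottle: Bystander: wood glue bottle, 54 mm in diameter, 160 mm tall, standing farther back on the bench; origin at the centre of its underside.
- hammer: Bystander: claw hammer with a wooden handle, 118 x 311 x 26 mm, lying at the left; origin under its middle.
- sanding_block: Bystander: sanding block, 64 x 112 x 28 mm, lying at the right; longer, wider and thicker than the offcut; origin at the centre of its underside.
Not all that is in view belongs to the job. What is shaped like the nail_jar but turquoise is not meant. Leave any yellow look-alike of the offcut alone.

How it is judged:
By the outcome, as a careful person would: the job done as asked, in the order asked, and still so for the second after the job is handed in, while the arm keeps its last pose, push and grip.
It also fails if it takes over 67 s, if anything falls off the work surface, if the arm or the gripper's body presses on something with over 40 N, if the wrist force passes 120 N, or if a joint passes its speed limit or range.

### The arm

A 7-joint arm with a two-finger parallel gripper is mounted at the origin on a cart in front of the work surface, level with it; the furniture and walls round the work are solid. World frame = base frame: x ahead of the robot, y to its left, z up, the work surface at z = 0. Lengths are in m, angles in rad, forces in N, time in s.
With the tool pointing down it reaches from about 0.4 to 0.85 m from the base axis. Payload 4.5 kg.
Tool frame: the origin (TCP) lies midway between the tips of the shut fingers; the grasp point (between the pads) lies bot.tcp_to_grasp behind it (bot.tcp_to_grasp is the distance from the TCP to the grasp point, in m); x points along the fingers, y is the direction in which the jaws open and shut, and the axes are right-handed (so a half turn about x gives the same grasp; the last joint's range is limited). The gripper opens to 85 mm and grips with 20 to 120 N. Pads are 22 mm wide; open, the fingers measure 114 mm over their backs; the gripper's body (76 mm by 85 mm) begins 54 mm behind the grasp point. The pads swing forward as they close: fully open they stand 13 mm farther back than shut.
Start: joints at [0.034, 0.689, -0.195, 1.565, 0.157, 0.902, -0.215], TCP at [0.625, 0, 0.231] pointing down, gripper open.
Joint ranges: [-3.01, 3.01], [-0.46, 2.08], [-1.47, 1.51], [0.13, 2.56], [-1, 4.14], [0.04, 2.09], [-2.66, 2.66]. Speed limits (rad/s): [2.57, 2.57, 3.14, 3.14, 3.14, 3.14, 3.14].

### API

Orientations are given as a 3x3 rotation matrix whose columns are the frame's x, y, z axes.
In Python, from workcell import bot gives the robot as it stands.
- The arm moves only by the tool move_arm, never from a script. Its argument "increments" is a list of rows, each an object of numbers: "x", "y", "z": the shift along the tool's x, y, z in cm; "roll": the turn about the tool's x in rad; "claw": the finger opening in cm, from 0 to 8.54. A call has 1 to 5 rows; each row is the pose to reach, as a shift and turn from the pose commanded when the call began, along the tool's axes at that moment; what a row does not reach only later rows make up. A row lasts 1/8 s, in which the tool goes at most 62.5 mm and 10.7 degrees, less where a joint would pass 70% of its speed; a pose out of reach is approached as far as the arm can. A call with a gripper value outside its range is refused whole. The fingers move at their own pace and stop on an object; the grip force is fixed at half the most. Time passes only in rows, so rows that repeat a pose let the fingers close. It gives the time, the measured TCP pose, the force and the opening at its end, in the units of the state.
- bot.observe(): the state, without advancing time (a new reading comes with each control period).
- bot.get_image(name): name is "scene" or "side" or "wrist"; returns a dict with "frame" (420x560x3 uint8, blue, green, red), "camera_matrix" (3x3 intrinsics, pixels), "distortion" ([k1, k2, p1, p2, k3] as OpenCV has them; the pictures are not rectified), "R" (3x3) and "t" (3): a world point X has camera coordinates R X + t. Camera axes: x right, y down, z forward; pixel columns grow to the right and rows downward; lengths in m; the calibration is good to about 2 mm. A picture is of the moment at which its call begins. There is no depth.
- bot.finish_job(): hands the job in, once; it reports no verdict.
The state is a dict: "clock": time; "joint_pos": joint angles; "qd": joint speeds; "joint_torque": joint torques, N m; "tool_pos": TCP position; "tool_rot": TCP orientation; "force": force on the tool from outside, world axes, zero at the start; "ft_torque": the same for the moment, N m; "opening": opening from 0.0 (shut) to 1.0 (fully open).
Only numpy, scipy, OpenCV 4.12 (cv2) and the standard library are available. Lean on these libraries where they do the work, as an engineer would, in place of code of your own. Each camera call takes 0.05 s, during which the arm holds its last target.

## Working session

There is one attempt and no reset: what is moved stays moved. The work goes in short steps, Python scripts to look and compute and a tool call to move; the robot and the scene stay as the last step left them, time stands still between calls to the robot, and variables do not carry over. Pictures are saved under pics/ and viewed, and the job is handed in when it is done.

Besides the shell and the picture viewer there is one more tool, called after ">>>" by a JSON object that holds its "api" and its "payload", one argument or row to a line. move_arm: Moves the arm, as the interface text tells. Its arguments: {"type":"object","properties":{"increments":{"type":"array"}},"required":["increments"]}

```bash
mkdir -p pics; ls
python3 - <<'E'
from workcell import bot
import cv2,numpy as np
s=bot.observe()
print(s['clock'],s['tool_pos'],np.round(s['tool_rot'],3),s['opening'],bot.tcp_to_grasp,s['force'])
for n in ['scene','side','wrist']:
    d=bot.get_image(n); cv2.imwrite(f'pics/{n}0.png',d['frame'])
    print(n,np.round(d['camera_matrix'],1).tolist(),d['distortion'],np.round(-np.array(d['R']).T@d['t'],3))
E
```

```text
pics
0.0 [ 6.24339552e-01 -1.45766077e-05  2.30469953e-01] [[-0.002  1.     0.   ]
 [-0.     0.    -1.   ]
 [-1.    -0.002  0.   ]] 1.000746129337376 0.0187 [ 0.9495832   0.55716692 -0.8404502 ]
scene [[474.1, 0.0, 281.3], [0.0, 474.1, 205.7], [0.0, 0.0, 1.0]] [0.00162499 0.         0.         0.         0.        ] [-0.384 -1.197  0.799]
side [[540.5, 0.0, 283.0], [0.0, 540.5, 211.9], [0.0, 0.0, 1.0]] [-0.10520369  0.          0.          0.          0.        ] [-0.056 -1.096  1.255]
wrist [[370.7, 0.0, 284.4], [0.0, 370.7, 209.7], [0.0, 0.0, 1.0]] [-0.04996045  0.          0.          0.          0.        ] [0.624 0.077 0.373]
```

View pics/scene0.png

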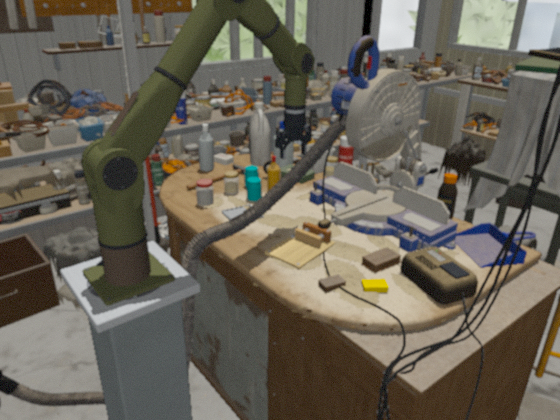

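View pics/side0.png

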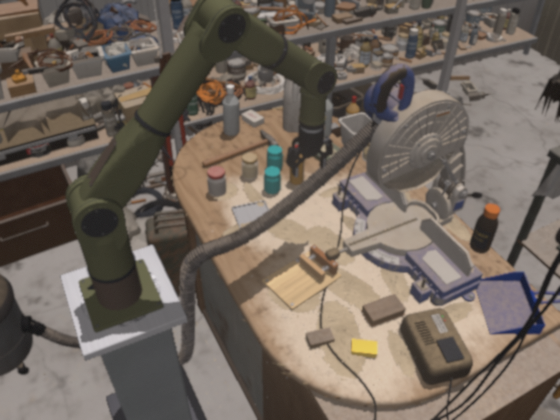

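View pics/wrist0.png

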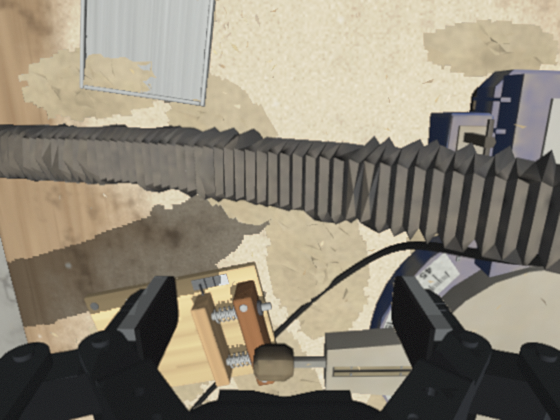

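The wrist picture shows the tray at (148,50), the hose across the middle at row ~160, and the jig at (190,320) with its fence at (212,340). I'll take enlarged crops of the other two views.

Run:
```python
import cv2
a=cv2.imread('pics/side0.png')[100:360,170:430]
cv2.imwrite('pics/side0c.png',cv2.resize(a,(780,600)if 0 else (600,600),interpolation=cv2.INTER_CUBIC))
a=cv2.imread('pics/scene0.png')[120:300,160:430]
cv2.imwrite('pics/scene0c.png',cv2.resize(a,(800,533),interpolation=cv2.INTER_CUBIC))
```

```text
(no output)
```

View pics/side0c.png

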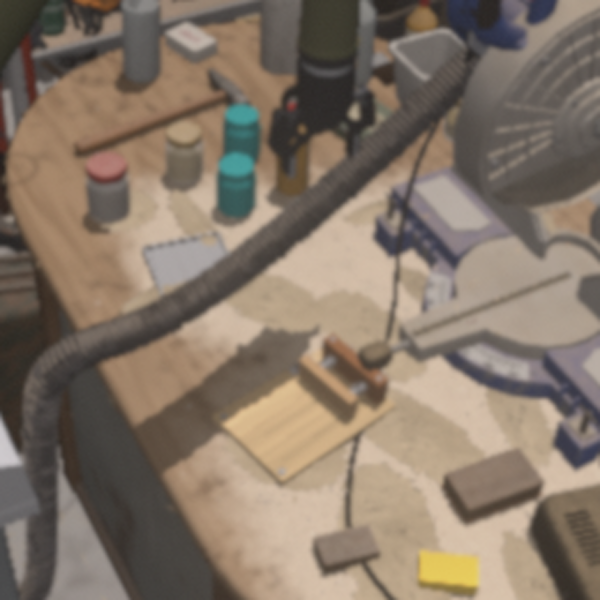

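View pics/scene0c.png

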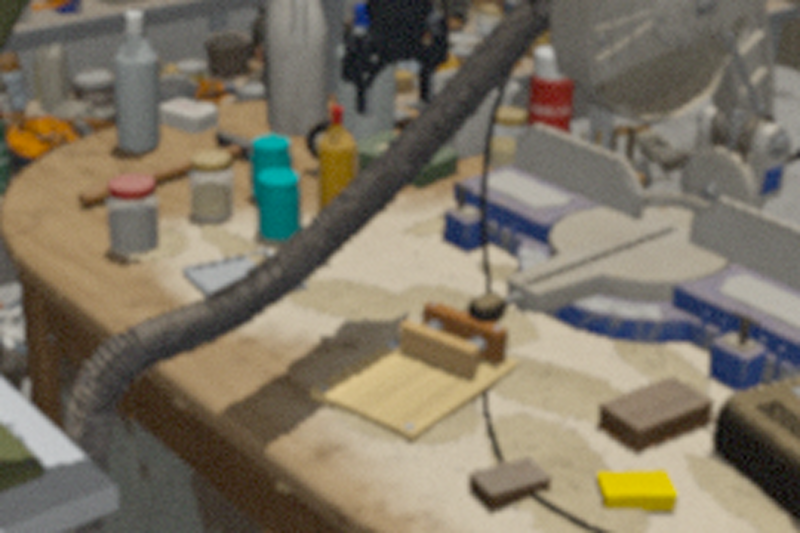

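Candidates. Jar: tan lid at side (249,160), the target; turquoise ones at (274,158) and (272,181), no; red lid at (216,182), the screw jar. Offcut: small brown block at side (320,338), the target; yellow one at (364,348), no; larger brown one at (384,310), the sanding block. Next I measure these and the hose.

```bash
cat > h.py <<'E'
import cv2,numpy as np
def calib(d): return {k:np.array(d[k],float) for k in('camera_matrix','distortion','R','t')}
def ray(c,p):
    u=cv2.undistortPoints(np.array(p,float).reshape(-1,1,2),c['camera_matrix'],c['distortion']).reshape(-1,2)
    d=np.c_[u,np.ones(len(u))]@c['R']; d/=np.linalg.norm(d,axis=1)[:,None]
    return -c['R'].T@c['t'],d
def plane(c,p,z):
    o,d=ray(c,p); return o+d*((z-o[2])/d[:,2])[:,None]
def tri(c1,p1,c2,p2):
    o1,d1=ray(c1,p1);o2,d2=ray(c2,p2);out=[]
    for a,b in zip(d1,d2):
        s=np.linalg.lstsq(np.c_[a,-b],o2-o1,rcond=None)[0]
        P,Q=o1+a*s[0],o2+b*s[1]; out.append(np.r_[(P+Q)/2,np.linalg.norm(P-Q)])
    return np.array(out)
def proj(c,X):
    return cv2.projectPoints(np.array(X,float).reshape(-1,1,3),cv2.Rodrigues(c['R'])[0],c['t'],c['camera_matrix'],c['distortion'])[0].reshape(-1,2)
E
python3 - <<'E'
from workcell import bot
import cv2,numpy as np,pickle
from h import *
C={n:calib(bot.get_image(n)) for n in['scene','side','wrist']}
pickle.dump(C,open('c0.pkl','wb'))
np.set_printoptions(precision=3,suppress=True)
# hose: side crop centreline pts /600*260+off
sc=np.array([[440,95],[390,143],[340,185],[290,222],[240,260],[190,296],[130,330],[70,360]])*260/600+[170,100]
so=np.array([[520,30],[440,110],[370,180],[300,252],[240,296],[170,335],[110,370]])*[270/800,180/533]+[160,120]
# for each side point find the scene curve pt with least miss
from numpy import interp
xs=np.linspace(so[:,0].min(),so[:,0].max(),300); ys=interp(xs,so[::-1,0],so[::-1,1])
for p in sc:
    r=tri(C['side'],np.repeat([p],300,0),C['scene'],np.c_[xs,ys]); i=r[:,3].argmin(); print('hose',p,r[i], proj(C['wrist'],r[i,:3])[0])
# jar lid centre & foot; offcut
S=C['side']
f=lambda x,y:[x*260/600+170,y*260/600+100]
g=lambda x,y:[x*270/800+160,y*180/533+120]
for nm,a,b,z in [('naillid',(184,133),(212,159),.085),('redlid',(106,167),(133,187),.095),('offcuttop',(345,544),(510,480),.02),('yellow',(448,567),(637,488),.02),('sand',(492,477),(655,408),.028),('tray',(187,260),(237,275),.008),('teal1',(241,115),(271,147),.085),('teal2',(236,163),(278,176),.085)]:
    print(nm,plane(S,[f(*a)],z)[0],plane(C['scene'],[g(*b)],z)[0],tri(S,[f(*a)],C['scene'],[g(*b)])[0])
E
```

```text
hose [360.667 141.167] [0.811 0.006 0.294 0.   ] [856.729 343.493]
hose [339.    161.967] [ 0.713 -0.028  0.269  0.   ] [525.344 395.63 ]
hose [317.333 180.167] [ 0.641 -0.028  0.224  0.   ] [318.971 325.105]
hose [295.667 196.2  ] [ 0.583 -0.001  0.161  0.   ] [217.28  226.225]
hose [274.    212.667] [0.525 0.031 0.089 0.   ] [155.598 155.86 ]
hose [252.333 228.267] [0.443 0.021 0.063 0.   ] [ 73.65  163.115]
hose [226.333 243.   ] [0.352 0.017 0.042 0.   ] [ -7.912 163.93 ]
hose [200.333 256.   ] [0.265 0.024 0.017 0.   ] [-69.92  153.411]
naillid [0.581 0.334 0.085] [0.581 0.335 0.085] [0.58  0.334 0.085 0.   ]
redlid [0.435 0.297 0.095] [0.432 0.29  0.095] [0.438 0.302 0.09  0.002]
offcuttop [ 0.446 -0.399  0.02 ] [ 0.443 -0.404  0.02 ] [ 0.449 -0.397  0.014  0.002]
yellow [ 0.537 -0.482  0.02 ] [ 0.532 -0.488  0.02 ] [ 0.542 -0.478  0.011  0.002]
sand [ 0.655 -0.402  0.028] [ 0.647 -0.409  0.028] [ 0.661 -0.397  0.017  0.002]
tray [0.495 0.144 0.008] [0.494 0.145 0.008] [0.495 0.146 0.007 0.002]
teal1 [0.682 0.338 0.085] [0.673 0.325 0.085] [0.69  0.351 0.074 0.002]
teal2 [0.619 0.231 0.085] [0.619 0.231 0.085] [0.62  0.232 0.084 0.   ]
```

Run:
```python
import numpy as np,pickle
from h import *
np.set_printoptions(precision=3,suppress=True)
C=pickle.load(open('c0.pkl','rb'))
w=np.array([[5,151],[70,152],[130,155],[200,158],[270,163],[330,170],[380,183],[450,197],[530,210]])
sc=np.array([[440,95],[390,143],[340,185],[290,222],[240,260],[190,296],[130,330],[70,360]])*260/600+[170,100]
so=np.array([[520,30],[440,110],[370,180],[300,252],[240,296],[170,335],[110,370]])*[270/800,180/533]+[160,120]
for n,cv in(('side',sc),('scene',so)):
    cv=cv[np.argsort(cv[:,0])]; xs=np.linspace(cv[0,0],cv[-1,0],400); ys=np.interp(xs,cv[:,0],cv[:,1])
    for p in w:
        r=tri(C['wrist'],np.repeat([p],400,0),C[n],np.c_[xs,ys]); i=r[:,3].argmin(); print(n,p,r[i],xs[i],ys[i])
```

```text
side [  5 151] [0.36  0.028 0.033 0.   ] 227.65831244778613 242.2491785018101
side [ 70 152] [0.435 0.029 0.052 0.   ] 248.95572263993316 230.18064605959344
side [130 155] [0.5   0.03  0.078 0.   ] 267.03842940685047 217.67899749373436
side [200 158] [0.563 0.032 0.107 0.   ] 284.719298245614 204.52
side [270 163] [0.615 0.033 0.133 0.001] 299.18546365914784 193.59609022556393
side [330 170] [0.652 0.032 0.152 0.   ] 309.6332497911445 185.86472848788642
side [380 183] [0.679 0.028 0.17  0.   ] 317.67000835421885 179.88385964912288
side [450 197] [0.71  0.026 0.192 0.   ] 326.91228070175436 172.12035087719303
side [530 210] [0.739 0.025 0.211 0.001] 335.3508771929824 165.03192982456144
scene [  5 151] [0.363 0.028 0.036 0.   ] 226.9501879699248 227.7951243694871
scene [ 70 152] [0.436 0.029 0.054 0.   ] 244.63721804511277 217.293515213926
scene [130 155] [0.499 0.03  0.077 0.   ] 259.203007518797 206.60525610461423
scene [200 158] [0.565 0.033 0.113 0.   ] 273.421992481203 192.57559605258118
scene [270 163] [0.615 0.035 0.143 0.001] 284.17293233082705 181.51057085221765
scene [330 170] [0.651 0.035 0.165 0.001] 292.14943609022555 173.50900703917392
scene [380 183] [0.675 0.031 0.184 0.001] 298.0451127819549 167.60964324507324
scene [450 197] [0.704 0.029 0.204 0.001] 304.6343984962406 161.0162366516667
scene [530 210] [0.733 0.028 0.222 0.001] 310.8768796992481 154.7698514579131
```

The jar's lid is at about (0.581,0.334), triangulating to z=0.085 as it must. The offcut is at (0.446,-0.40) and the tray near (0.495,0.145). The hose runs along y≈0.03, rising from z≈0.04 at x=0.36 to z≈0.22 at x=0.74. I'll move over the jar.

>>> {"api": "move_arm", "payload": {
  "increments": [
    {"x": -3, "y": -1, "z": -5, "roll": -0.18, "claw": 8.5},
    {"x": -3, "y": -2, "z": -10, "roll": -0.36, "claw": 8.5},
    {"x": -3, "y": -3, "z": -15, "roll": -0.54, "claw": 8.5},
    {"x": -3, "y": -4.5, "z": -20, "roll": -0.72, "claw": 8.5},
    {"x": -3, "y": -6, "z": -24, "roll": -0.9, "claw": 8.5}
  ]
}}

```text
clock: 0.92
tool_pos: [0.5641, 0.2424, 0.2614]
tool_rot: [[0.0, 0.616, 0.788], [0.001, 0.788, -0.616], [-1.0, 0.001, -0.0]]
force: [-0.0, 0.6, -0.1]
opening: 0.993
```

>>> {"api": "move_arm", "payload": {
  "increments": [
    {"claw": 8.5},
    {"claw": 8.5}
  ]
}}

```text
validation failed for argument at $.in...
```

```bash
cat > look.py <<'E'
import sys,pickle,cv2,numpy as np
from workcell import bot
from h import *
np.set_printoptions(precision=4,suppress=True)
tag=sys.argv[1]
for n in sys.argv[2:]:
    d=bot.get_image(n); cv2.imwrite(f'pics/{n}{tag}.png',d['frame']); pickle.dump(calib(d),open(f'c_{n}{tag}.pkl','wb'))
s=bot.observe(); print(s['clock'],s['tool_pos'],s['opening'],s['force']);print(s['tool_rot']);print(s['joint_pos'])
E
python3 look.py 1 wrist
```

```text
0.975 [0.5605 0.2501 0.2618] 0.9940447196238795 [-2.4255  4.6434  0.4671]
[[-0.0023  0.6047  0.7965]
 [ 0.0076  0.7965 -0.6046]
 [-1.      0.0047 -0.0064]]
[-0.2402  0.6649 -0.451   1.5573  0.3181  0.9911  0.1393]
```

View pics/wrist1.png

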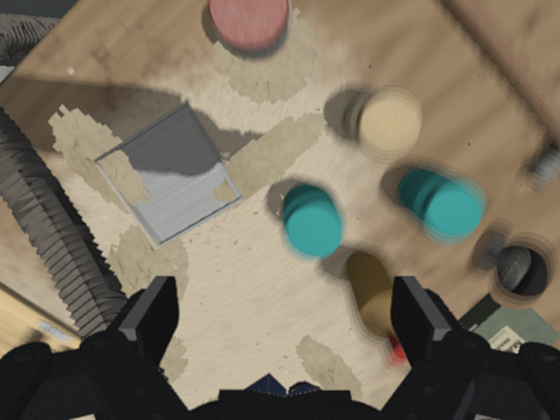

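Wrist view: nail jar lid at (390,122), teal ones at (312,220) and (442,205), glue bottle base near (365,265), tray centred at about (170,175). I'll let it settle and measure.

>>> {"api": "move_arm", "payload": {
  "increments": [
    {"x": 0, "y": 0, "z": 0, "roll": 0, "claw": 8.5},
    {"x": 0, "y": 0, "z": 0, "roll": 0, "claw": 8.5}
  ]
}}

```text
clock: 1.23
tool_pos: [0.5657, 0.2382, 0.2611]
tool_rot: [[0.0, 0.624, 0.781], [-0.002, 0.781, -0.624], [-1.0, -0.001, 0.001]]
force: [0.5, -0.1, 1.0]
opening: 0.999
```

```bash
python3 look.py 2 wrist
cat > meas.py <<'E'
import cv2,pickle,numpy as np
from h import *
np.set_printoptions(precision=4,suppress=True)
im=cv2.imread('pics/wrist2.png');c=pickle.load(open('c_wrist2.pkl','rb'))
hsv=cv2.cvtColor(im,cv2.COLOR_BGR2HSV)
print('lid hsv',hsv[122,390],hsv[122,340],hsv[180,160],hsv[225,200])
def blob(m,seed,name):
    m=cv2.morphologyEx(m,cv2.MORPH_OPEN,np.ones((3,3)))
    n,l,s,ce=cv2.connectedComponentsWithStats(m)
    i=l[seed[1],seed[0]]; print(name,s[i],ce[i]); return (l==i).astype(np.uint8)
g=cv2.GaussianBlur(im,(0,0),1)
e=cv2.Canny(g,30,80); 
v=im.copy(); v[e>0]=(0,0,255)
v=np.hstack([cv2.resize(im[80:260,80:430],(800,411),interpolation=cv2.INTER_CUBIC)]); cv2.imwrite('pics/w2crop.png',v)
E
python3 meas.py
```

```text
1.275 [0.5658 0.238  0.2611] 0.993089502006367 [-0.7556 -0.2923  0.5138]
[[ 0.0004  0.6243  0.7812]
 [-0.0016  0.7812 -0.6243]
 [-1.     -0.001   0.0013]]
[-0.2313  0.6643 -0.4371  1.5571  0.3189  0.992   0.1339]
lid hsv [ 19  79 199] [ 19  51 105] [ 50   5 166] [ 19  47 199]
```

View pics/w2crop.png

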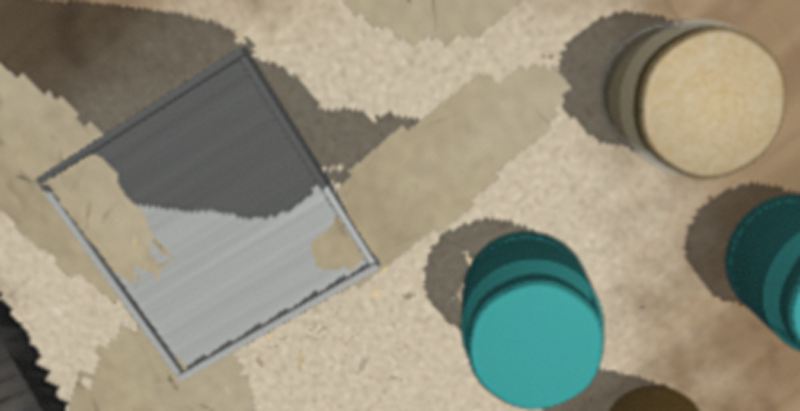

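Run:
```python
from h import *;import pickle
np.set_printoptions(precision=4,suppress=True)
c=pickle.load(open('c_wrist2.pkl','rb'))
f=lambda p:np.array(p,float)/[2.2857,2.2833]+[80,80]
L=plane(c,f([[638,101],[784,101],[711,26],[711,177]]),.085)
print('lid ',L.mean(0),'dia',np.linalg.norm(L[0]-L[1]),np.linalg.norm(L[2]-L[3]))
T=plane(c,f([[244,47],[40,180],[181,376],[378,265]]),.01)
print('tray',T,T.mean(0),[np.linalg.norm(T[i]-T[i-1]) for i in range(4)])
t=T[1]-T[0]; print('tray yaw',np.degrees(np.arctan2(t[1],t[0])))
print('teal lid',plane(c,f([[535,345]]),.085),plane(c,[[446,213]],.085),'glue base/tip',plane(c,[[365,268]],.0),plane(c,[[398,345]],.15))
```

```text
lid  [0.5816 0.3408 0.085 ] dia 0.054479634551479465 0.05522385050461571
tray [[0.4481 0.2032 0.01  ]
 [0.431  0.086  0.01  ]
 [0.5453 0.0685 0.01  ]
 [0.5634 0.1844 0.01  ]] [0.4969 0.1355 0.01  ] [np.float64(0.11681347181272626), np.float64(0.1184149799683926), np.float64(0.1156278212360068), np.float64(0.11731250195158006)]
tray yaw -98.29821263214079
teal lid [[0.6172 0.2315 0.085 ]] [[0.6787 0.3364 0.085 ]] glue base/tip [[0.7234 0.2361 0.    ]] [[0.7176 0.2361 0.15  ]]
```

The lid measures 55 mm (56 given) and the tray about 117 mm, so the scale is good to ~2%. Wrist and side views disagree by ~6 mm in y on the lid, so I'll go above it and look again before descending.

>>> {"api": "move_arm", "payload": {
  "increments": [
    {"x": 2, "y": 3, "z": -2, "roll": 0, "claw": 8.5},
    {"x": 5, "y": 6, "z": -4, "roll": 0, "claw": 8.5},
    {"x": 9, "y": 8.8, "z": -5.1, "roll": 0, "claw": 8.5},
    {"x": 10.5, "y": 8.8, "z": -5.1, "roll": 0, "claw": 8.5},
    {"x": 10.5, "y": 8.8, "z": -5.1, "roll": 0, "claw": 8.5}
  ]
}}

```text
clock: 1.9
tool_pos: [0.5799, 0.338, 0.1551]
tool_rot: [[-0.002, 0.623, 0.782], [-0.003, 0.782, -0.623], [-1.0, -0.004, 0.001]]
force: [0.2, -0.4, 0.2]
opening: 0.994
```

```bash
python3 look.py 3 wrist side scene
python3 - <<'E'
import cv2,numpy as np
a=cv2.imread('pics/side3.png')[110:230,180:340];b=cv2.imread('pics/scene3.png')[120:240,170:330]
cv2.imwrite('pics/ss3.png',np.hstack([cv2.resize(i,(400,300),interpolation=cv2.INTER_CUBIC) for i in(a,b)]))
E
```

```text
2.05 [0.5812 0.3394 0.1579] 0.9943391524475789 [0.857  0.2675 0.9089]
[[ 0.0025  0.6235  0.7818]
 [ 0.0004  0.7818 -0.6235]
 [-1.      0.0019  0.0017]]
[-0.4021  0.8558 -0.3858  1.4698  0.3768  0.8874 -0.0089]
```

View pics/wrist3.png

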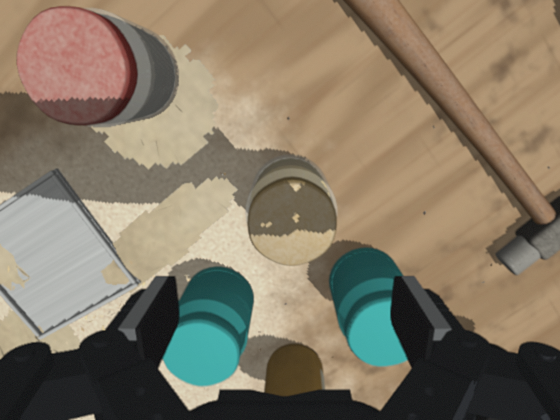

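View pics/ss3.png

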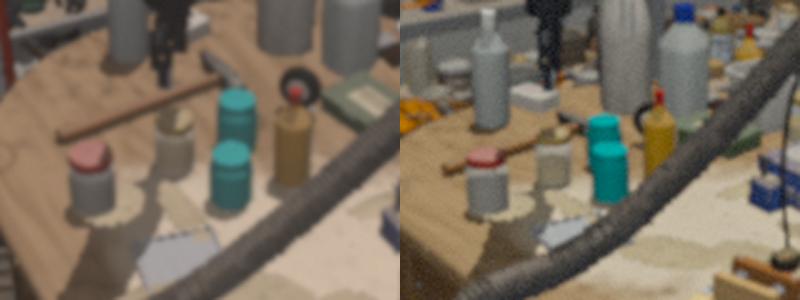

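Wrist view: tan lid at (292,222), 88 px across, partly in the hand's shadow. Both teal jars are in front of the fingers in the image. I'll locate the lid from this view and project the TCP.

Run:
```python
from h import *;import pickle
np.set_printoptions(precision=4,suppress=True)
c=pickle.load(open('c_wrist3.pkl','rb'))
L=plane(c,[[248,221],[337,221],[292,178],[292,265]],.085);print(L.mean(0),np.linalg.norm(L[0]-L[1]),np.linalg.norm(L[2]-L[3]))
print('cam',-c['R'].T@c['t']);print(c['R'])
print('tcp px',proj(c,[[.5812,.3394,.158],[.5812,.3394,.085],[.581,.334,.085]]))
print('teal',plane(c,[[203,350],[378,330]],.085), 'red',plane(c,[[76,66]],.095))
for n in('side','scene'):
    c2=pickle.load(open(f'c_{n}3.pkl','rb')); off=[180,110] if n=='side' else [170,120]
    p=np.array([[176,121]] if n=='side' else [[555-400,134]])/2.5+off
    print(n,plane(c2,p,.085),proj(c2,[[.5812,.3394,.158],L.mean(0)]),p)
```

```text
[0.5812 0.3427 0.085 ] 0.05416564815866907 0.05619728232660918
cam [0.5201 0.3864 0.2979]
[[ 0.6239  0.7815 -0.004 ]
 [ 0.7461 -0.594   0.3008]
 [ 0.2327 -0.1906 -0.9537]]
tcp px [[288.991  283.9499]
 [288.0554 225.2134]
 [280.9527 230.1336]]
teal [[0.6166 0.2362 0.085 ]
 [0.6782 0.3401 0.085 ]] red [[0.4399 0.3097 0.095 ]]
side [[0.5808 0.3293 0.085 ]] [[248.8416 140.1666]
 [248.9243 156.3724]] [[250.4 158.4]]
scene [[0.5831 0.3344 0.085 ]] [[230.3901 156.3833]
 [230.4988 173.1029]] [[232.  173.6]]
```

The hand sits over the jar within ~3 mm, with both jaw sides clear. Descending.

>>> {"api": "move_arm", "payload": {
  "increments": [
    {"x": 3, "y": 0.1, "z": 0, "roll": 0, "claw": 8.5},
    {"x": 6, "y": 0.1, "z": 0, "roll": 0, "claw": 8.5},
    {"x": 9, "y": 0.1, "z": 0, "roll": 0, "claw": 8.5},
    {"x": 11, "y": 0.1, "z": 0, "roll": 0, "claw": 8.5},
    {"x": 12.3, "y": 0.1, "z": 0, "roll": 0, "claw": 8.5}
  ]
}}

```text
clock: 2.68
tool_pos: [0.581, 0.3412, 0.0333]
tool_rot: [[0.001, 0.622, 0.783], [0.0, 0.783, -0.622], [-1.0, 0.001, 0.001]]
force: [0.8, -0.2, 0.6]
opening: 0.993
```

>>> {"api": "move_arm", "payload": {
  "increments": [
    {"x": 0, "y": 0, "z": 0, "roll": 0, "claw": 8.5},
    {"x": 0, "y": 0, "z": 0, "roll": 0, "claw": 8.5}
  ]
}}

```text
clock: 2.92
tool_pos: [0.5811, 0.342, 0.0344]
tool_rot: [[0.002, 0.622, 0.783], [0.001, 0.783, -0.622], [-1.0, 0.002, 0.001]]
force: [-0.0, 1.2, -0.9]
opening: 0.992
```

```bash
python3 look.py 4 wrist
```

```text
2.975 [0.5811 0.342  0.0345] 0.9946876699406145 [ 0.5089  0.1461 -0.6714]
[[ 0.0018  0.6217  0.7832]
 [ 0.0013  0.7832 -0.6217]
 [-1.      0.0021  0.0006]]
[-0.4344  1.0164 -0.3253  1.5199  0.4483  0.6776 -0.0683]
```

View pics/wrist4.png

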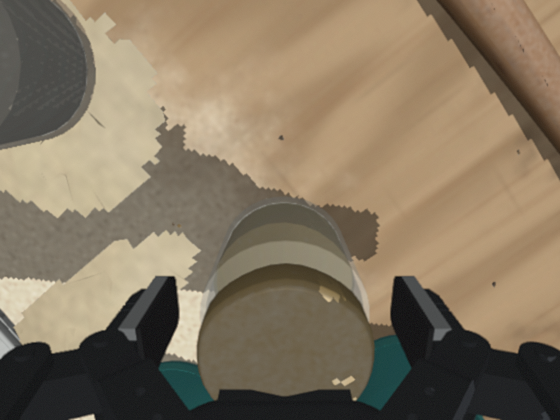

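The jar sits centred between the pads (lid centre column ~285, pad middle ~283). Closing.

>>> {"api": "move_arm", "payload": {
  "increments": [
    {"x": 0, "y": 0, "z": 0, "roll": 0, "claw": 5.5},
    {"x": 0, "y": 0, "z": 0, "roll": 0, "claw": 5.5},
    {"x": 0, "y": 0, "z": 0, "roll": 0, "claw": 5.5},
    {"x": 0, "y": 0, "z": 0, "roll": 0, "claw": 5.5},
    {"x": 0, "y": 0, "z": 0, "roll": 0, "claw": 5.5}
  ]
}}

```text
clock: 3.6
tool_pos: [0.581, 0.3419, 0.0346]
tool_rot: [[0.002, 0.622, 0.783], [0.001, 0.783, -0.622], [-1.0, 0.002, 0.001]]
force: [-0.6, 0.2, 5.4]
opening: 0.69
```

>>> {"api": "move_arm", "payload": {
  "increments": [
    {"x": 0, "y": 0, "z": 0, "roll": 0, "claw": 5},
    {"x": -0.5, "y": 0, "z": 0, "roll": 0, "claw": 5},
    {"x": -1.5, "y": 0, "z": 0, "roll": 0, "claw": 5},
    {"x": -3, "y": 0, "z": 0, "roll": 0, "claw": 5},
    {"x": -5, "y": 0, "z": 0, "roll": 0, "claw": 5}
  ]
}}

```text
clock: 4.22
tool_pos: [0.5802, 0.3413, 0.0843]
tool_rot: [[-0.0, 0.622, 0.783], [-0.0, 0.783, -0.622], [-1.0, -0.0, -0.0]]
force: [0.7, 0.2, -2.8]
opening: 0.693
```

```bash
python3 look.py 5 wrist side
```

```text
4.325 [0.5823 0.343  0.0868] 0.6956847449823043 [ 0.4536 -0.4563 -2.3701]
[[ 0.0049  0.6218  0.7831]
 [ 0.0038  0.7831 -0.6219]
 [-1.      0.006   0.0015]]
[-0.4206  0.9458 -0.3538  1.5058  0.4201  0.7595 -0.0452]
```

View pics/wrist5.png

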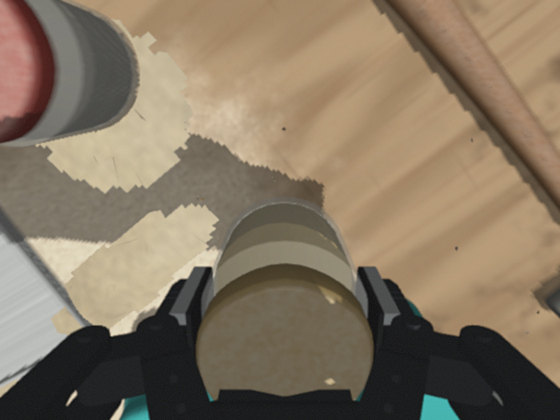

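View pics/side5.png

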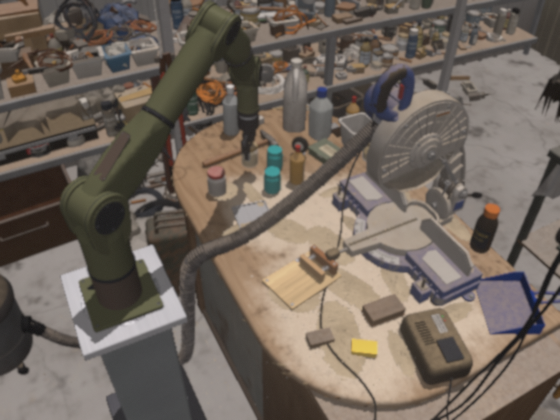

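The jar is held (opening 0.69 is about 59 mm, weight ~3 N). I'll lift well clear of the neighbours, then travel to the tray.

>>> {"api": "move_arm", "payload": {
  "increments": [
    {"x": -3, "y": 0, "z": 0, "roll": 0, "claw": 5},
    {"x": -6, "y": 0, "z": 0, "roll": 0, "claw": 5},
    {"x": -8, "y": -2, "z": 0.6, "roll": 0, "claw": 5},
    {"x": -8, "y": -5, "z": 1.5, "roll": 0.1, "claw": 5},
    {"x": -8, "y": -9, "z": 2.6, "roll": 0.2, "claw": 5}
  ]
}}

```text
clock: 4.95
tool_pos: [0.5447, 0.2549, 0.1639]
tool_rot: [[0.001, 0.766, 0.642], [0.002, 0.642, -0.766], [-1.0, 0.002, -0.0]]
force: [0.2, 0.5, -3.0]
opening: 0.694
```

```bash
python3 look.py 6 wrist
```

```text
5.0 [0.5417 0.2456 0.1629] 0.6936300388228372 [-3.9249 -7.7186 -2.7486]
[[-0.0048  0.7717  0.636 ]
 [-0.0096  0.636  -0.7717]
 [-0.9999 -0.0098  0.0044]]
[-0.3164  0.7522 -0.3341  1.7126  0.3454  0.7448 -0.1361]
```

View pics/wrist6.png

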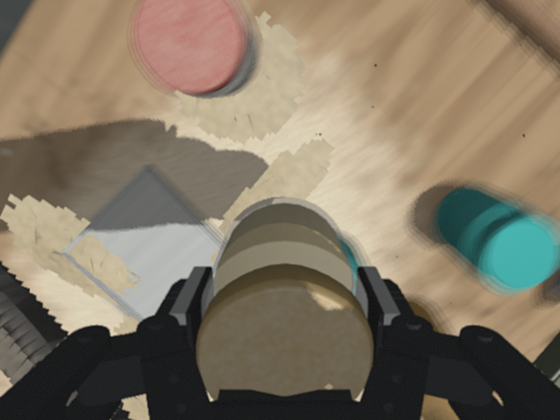

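The jar hangs upright in the grip. Tray is at about (145,240). Continuing over the tray.

>>> {"api": "move_arm", "payload": {
  "increments": [
    {"x": 0, "y": -4, "z": 2.1, "roll": 0.1, "claw": 5},
    {"x": 0, "y": -8, "z": 4.3, "roll": 0.2, "claw": 5},
    {"x": 0, "y": -11.2, "z": 6, "roll": 0.3, "claw": 5},
    {"x": 0, "y": -11.2, "z": 6, "roll": 0.3, "claw": 5},
    {"x": 0, "y": -11.2, "z": 6, "roll": 0.3, "claw": 5}
  ]
}}

```text
clock: 5.62
tool_pos: [0.4985, 0.1378, 0.1637]
tool_rot: [[0.002, 0.921, 0.39], [0.001, 0.39, -0.921], [-1.0, 0.002, -0.001]]
force: [0.6, 0.9, -2.6]
opening: 0.694
```

```bash
python3 look.py 7 wrist side scene;python3 - <<'E'
import cv2,numpy as np
a=cv2.imread('pics/side7.png')[130:250,180:340];b=cv2.imread('pics/scene7.png')[120:240,170:330]
cv2.imwrite('pics/ss7.png',np.hstack([cv2.resize(i,(400,300),interpolation=cv2.INTER_CUBIC) for i in(a,b)]))
E
```

```text
5.775 [0.4983 0.1382 0.1634] 0.693757892961107 [ 0.2795  0.9413 -2.7659]
[[ 0.0009  0.9203  0.3913]
 [ 0.0013  0.3913 -0.9203]
 [-1.      0.0014 -0.0009]]
[-0.1969  0.6586 -0.2621  1.9557  0.3     0.5631 -0.2595]
```

View pics/wrist7.png

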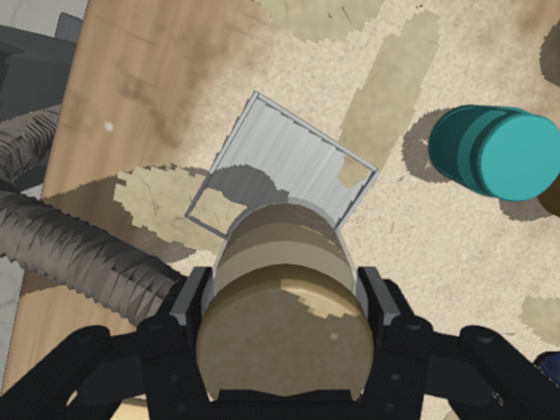

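View pics/ss7.png

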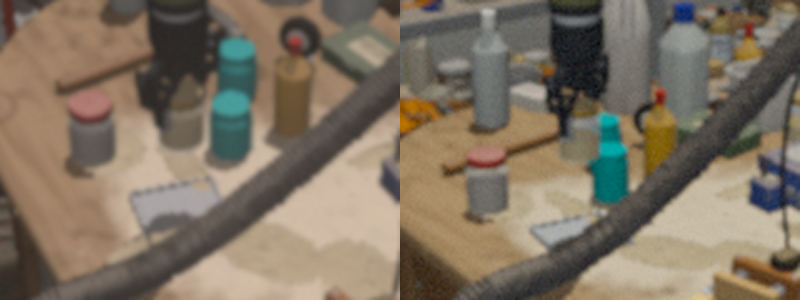

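Wrist view: tray corners at (256,92), (186,216), (377,172), jar upright in the hand.

Run:
```python
from h import *;import pickle
np.set_printoptions(precision=4,suppress=True)
c=pickle.load(open('c_wrist7.pkl','rb'))
T=plane(c,[[256,92],[186,216],[377,172]],.01)
print(T,(T[1]+T[2])/2,np.linalg.norm(T[1]-T[0]),np.linalg.norm(T[2]-T[0]))
```

```text
[[0.4481 0.2013 0.01  ]
 [0.4306 0.0851 0.01  ]
 [0.5621 0.1818 0.01  ]] [0.4963 0.1335 0.01  ] 0.11747289961726783 0.1156287073455013
```

>>> {"api": "move_arm", "payload": {
  "increments": [
    {"x": 3, "y": -0.2, "z": 0.1, "roll": 0, "claw": 5},
    {"x": 6, "y": -0.2, "z": 0.1, "roll": 0, "claw": 5},
    {"x": 9, "y": -0.2, "z": 0.1, "roll": 0, "claw": 5},
    {"x": 11, "y": -0.2, "z": 0.1, "roll": 0, "claw": 5},
    {"x": 11.8, "y": -0.2, "z": 0.1, "roll": 0, "claw": 5}
  ]
}}

```text
clock: 6.4
tool_pos: [0.4961, 0.136, 0.0442]
tool_rot: [[-0.001, 0.92, 0.391], [0.0, 0.391, -0.92], [-1.0, -0.001, -0.001]]
force: [0.3, -0.3, -2.6]
opening: 0.693
```

>>> {"api": "move_arm", "payload": {
  "increments": [
    {"x": 0.2, "y": 0, "z": 0, "roll": 0, "claw": 5},
    {"x": 0.3, "y": 0, "z": 0, "roll": 0, "claw": 5},
    {"x": 0.4, "y": 0, "z": 0, "roll": 0, "claw": 5}
  ]
}}

```text
clock: 6.78
tool_pos: [0.4969, 0.1352, 0.0419]
tool_rot: [[0.001, 0.921, 0.389], [0.001, 0.389, -0.921], [-1.0, 0.002, 0.0]]
force: [-0.5, 0.5, -2.4]
opening: 0.694
```

```bash
python3 look.py 8 wrist
```

```text
6.825 [0.4968 0.1352 0.0418] 0.69363898605748 [ 0.4557  0.1473 -2.4331]
[[ 0.0011  0.9211  0.3893]
 [ 0.0005  0.3893 -0.9211]
 [-1.      0.0012  0.    ]]
[-0.2754  0.8693 -0.132   2.0282  0.3915  0.2665 -0.3398]
```

View pics/wrist8.png

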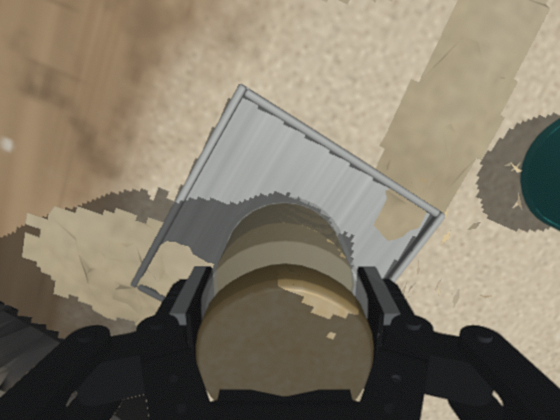

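The jar is just above the tray floor, well inside the rim. Easing down until it touches.

>>> {"api": "move_arm", "payload": {
  "increments": [
    {"x": 0.1, "y": 0, "z": 0, "roll": 0, "claw": 5},
    {"x": 0.2, "y": 0, "z": 0, "roll": 0, "claw": 5},
    {"x": 0.2, "y": 0, "z": 0, "roll": 0, "claw": 5}
  ]
}}

```text
clock: 7.2
tool_pos: [0.4963, 0.135, 0.0393]
tool_rot: [[-0.0, 0.921, 0.389], [-0.0, 0.389, -0.921], [-1.0, -0.0, -0.0]]
force: [-0.4, 0.4, -2.5]
opening: 0.692
```

>>> {"api": "move_arm", "payload": {
  "increments": [
    {"x": 0.1, "y": 0, "z": 0, "roll": 0, "claw": 5},
    {"x": 0.1, "y": 0, "z": 0, "roll": 0, "claw": 5}
  ]
}}

```text
clock: 7.45
tool_pos: [0.4964, 0.1351, 0.0385]
tool_rot: [[0.0, 0.921, 0.39], [0.0, 0.39, -0.921], [-1.0, 0.0, 0.0]]
force: [-1.2, 0.2, 0.8]
opening: 0.695
```

Contact: the force went from -2.5 to +0.8 N. Releasing.

>>> {"api": "move_arm", "payload": {
  "increments": [
    {"x": 0, "y": 0, "z": 0, "roll": 0, "claw": 6.5},
    {"x": 0, "y": 0, "z": 0, "roll": 0, "claw": 7.5},
    {"x": 0, "y": 0, "z": 0, "roll": 0, "claw": 8.5},
    {"x": 0, "y": 0, "z": 0, "roll": 0, "claw": 8.5},
    {"x": 0, "y": 0, "z": 0, "roll": 0, "claw": 8.5}
  ]
}}

```text
clock: 8.07
tool_pos: [0.4964, 0.1351, 0.0383]
tool_rot: [[0.0, 0.921, 0.389], [0.0, 0.389, -0.921], [-1.0, 0.0, 0.0]]
force: [-0.6, 0.8, -1.3]
opening: 0.999
```

```bash
python3 look.py 9 wrist
```

```text
8.125 [0.4964 0.1351 0.0383] 0.9974957646392197 [ 0.2241  0.5529 -0.6889]
[[ 0.0001  0.921   0.3895]
 [ 0.      0.3895 -0.921 ]
 [-1.      0.0001  0.    ]]
[-0.2777  0.8759 -0.1284  2.029   0.3929  0.2597 -0.3411]
```

View pics/wrist9.png

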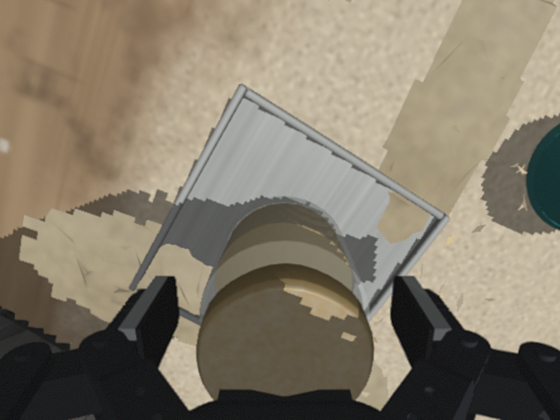

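Released, jar standing upright. Going straight up, then across over the low end of the hose.

>>> {"api": "move_arm", "payload": {
  "increments": [
    {"x": -1.5, "y": 0, "z": 0, "roll": 0, "claw": 8.5},
    {"x": -5, "y": 0, "z": 0, "roll": 0, "claw": 8.5},
    {"x": -10, "y": 0, "z": 0, "roll": 0, "claw": 8.5},
    {"x": -16, "y": 0, "z": 0, "roll": 0, "claw": 8.5},
    {"x": -22, "y": 0, "z": 0, "roll": 0, "claw": 8.5}
  ]
}}

```text
clock: 8.75
tool_pos: [0.4958, 0.1347, 0.2612]
tool_rot: [[0.001, 0.921, 0.39], [0.0, 0.39, -0.921], [-1.0, 0.001, 0.0]]
force: [0.9, 0.7, -0.8]
opening: 0.995
```

```bash
python3 look.py 10 wrist side;python3 - <<'E'
import cv2,numpy as np
a=cv2.imread('pics/side10.png')[130:250,180:340]
cv2.imwrite('pics/ss10.png',np.hstack([cv2.resize(a,(400,300),interpolation=cv2.INTER_CUBIC),cv2.resize(cv2.imread('pics/wrist10.png'),(400,300))]))
E
```

```text
8.85 [0.4997 0.1366 0.2655] 1.0003524760741251 [ 1.2422 -0.2056  0.4736]
[[ 0.0129  0.9211  0.3891]
 [ 0.0046  0.3891 -0.9212]
 [-0.9999  0.0137  0.0008]]
[-0.1343  0.5101 -0.3447  1.8499  0.2324  0.8067 -0.1982]
```

View pics/ss10.png

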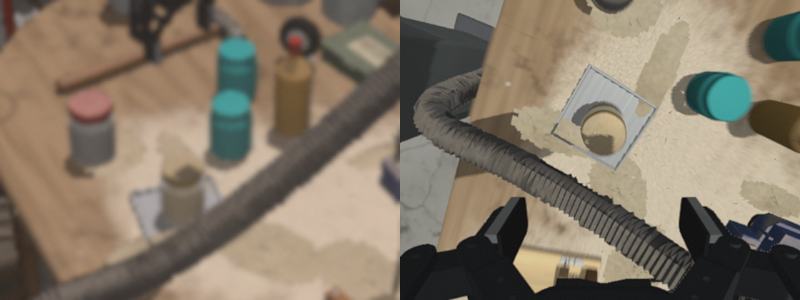

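The jar is standing in the middle of the tray. Now across to the offcut.

>>> {"api": "move_arm", "payload": {
  "increments": [
    {"x": -2, "y": -2.5, "z": 4.5, "roll": 0, "claw": 8.5},
    {"x": -2, "y": -5, "z": 9.5, "roll": 0.1, "claw": 8.5},
    {"x": -2, "y": -8, "z": 15, "roll": 0.2, "claw": 8.5},
    {"x": -2, "y": -10.5, "z": 20, "roll": 0.3, "claw": 8.5},
    {"x": -2, "y": -13.5, "z": 25, "roll": 0.4, "claw": 8.5}
  ]
}}

```text
clock: 9.48
tool_pos: [0.4688, -0.1494, 0.2788]
tool_rot: [[0.001, 1.0, -0.003], [-0.0, -0.003, -1.0], [-1.0, 0.001, 0.0]]
force: [1.1, 0.5, -0.4]
opening: 0.995
```

```bash
python3 look.py 11 wrist
```

```text
9.525 [ 0.4659 -0.1597  0.2785] 0.996160151658875 [-1.4165 -6.7683  0.0056]
[[-0.0022  0.9998 -0.0187]
 [-0.0073 -0.0187 -0.9998]
 [-1.     -0.0021  0.0074]]
[ 0.3825  0.4556 -0.227   1.8926  0.1477  0.8099  0.057 ]
```

View pics/wrist11.png

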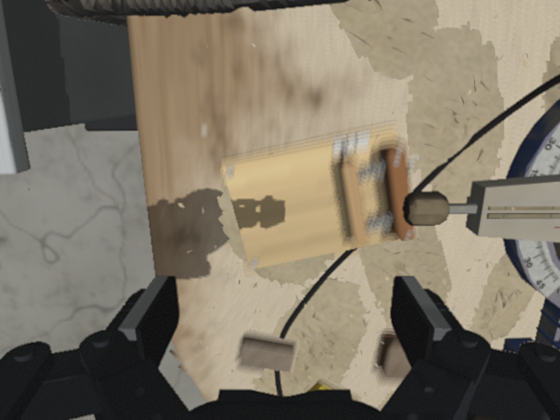

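Wrist view: the jig is fully in view (panel centre ~(310,205), fence ~(355,200)), and the offcut is at (268,352). It's blurred by motion, so I'll settle and retake.

>>> {"api": "move_arm", "payload": {
  "increments": [
    {"x": 0, "y": 0, "z": 0, "roll": 0, "claw": 8.5},
    {"x": 0, "y": 0, "z": 0, "roll": 0, "claw": 8.5},
    {"x": 0, "y": 0, "z": 0, "roll": 0, "claw": 8.5}
  ]
}}

```text
clock: 9.9
tool_pos: [0.4696, -0.1461, 0.2784]
tool_rot: [[0.0, 1.0, 0.003], [0.001, 0.003, -1.0], [-1.0, 0.0, -0.001]]
force: [-0.2, 0.5, -0.2]
opening: 0.996
```

```bash
python3 look.py 12 wrist;python3 - <<'E'
import cv2,numpy as np
a=cv2.imread('pics/wrist12.png')[110:290,200:470]
cv2.imwrite('pics/w12c.png',cv2.resize(a,(780,520),interpolation=cv2.INTER_CUBIC))
E
```

```text
9.95 [ 0.4696 -0.1463  0.2784] 0.9984435629224532 [ 0.3106 -0.0244  0.0016]
[[ 0.0002  1.      0.003 ]
 [ 0.0006  0.003  -1.    ]
 [-1.      0.0002 -0.0006]]
[ 0.3692  0.4558 -0.2412  1.8939  0.1451  0.8086  0.0543]
```

View pics/w12c.png

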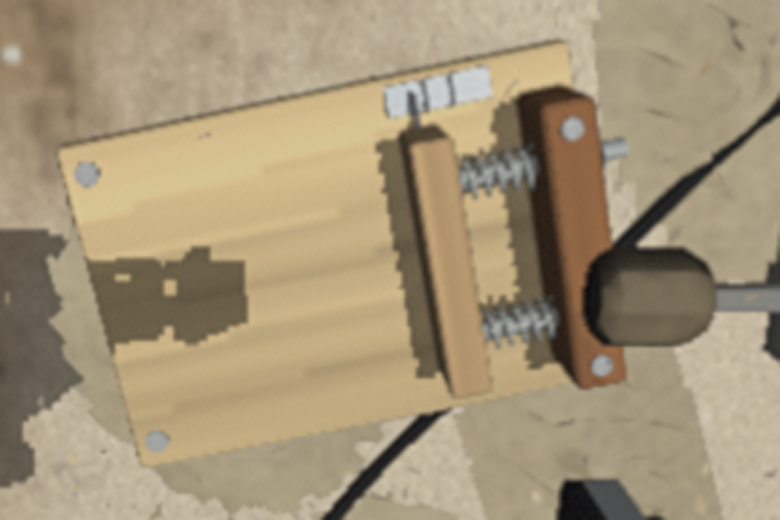

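View pics/wrist12.png

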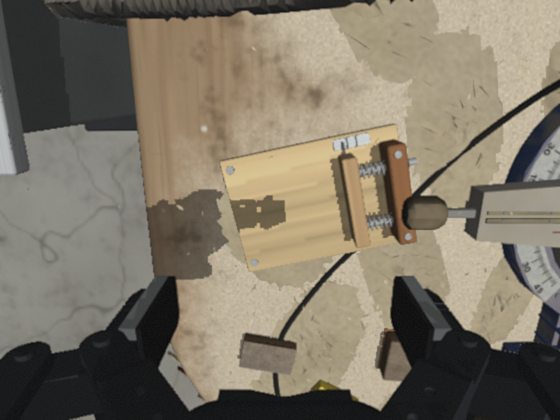

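Panel corners in the crop are (60,148), (568,42), (144,466). The fence's top front edge runs (407,140)–(455,395), and the pointer rests before the first mark. The saw's knob at wrist (428,213) overhangs the back block, so its height has to be found too.

Run:
```python
from h import *;import pickle
np.set_printoptions(precision=4,suppress=True)
c=pickle.load(open('c_wrist12.pkl','rb'));C0=pickle.load(open('c0.pkl','rb'))
f=lambda p:np.array(p,float)/2.8889+[200,110]
P=plane(c,f([[60,148],[568,42],[144,466]]),.012)
ex=P[1]-P[0];ey=P[0]-P[2]
print(P,np.linalg.norm(ex),np.linalg.norm(ey),np.degrees(np.arctan2(ex[1],ex[0])),np.degrees(np.arctan2(-ey[0],ey[1])))
u=ex/np.linalg.norm(ex);v=np.array([-u[1],u[0],0])
mid=(P[1]+P[2])/2; O=mid+0.01*u; print('jig origin',O)
F=plane(c,f([[407,140],[455,395]]),.047)
print('fence',F,np.linalg.norm(F[0]-F[1]),'jigx',(F-O)@u,'jigy',(F-O)@v)
B=plane(c,f([[540,100],[583,388]]),.052);print('block front',(B-O)@u,(B-O)@v)
pt=plane(c,f([[413,95],[424,95],[452,90]]),.013);print('ptr,marks',(pt-O)@u)
print('knob',tri(c,[[428,213]],C0['side'],[[332.5,253.4]]),tri(c,[[428,213]],C0['scene'],[[486*.3375+160,305*.3377+120]]))
im=cv2.imread('pics/wrist12.png')[310:400,220:320]; cv2.imwrite('pics/off12.png',cv2.resize(im,(800,720),interpolation=cv2.INTER_CUBIC)[:600])
```

```text
[[ 0.3987 -0.1415  0.012 ]
 [ 0.5915 -0.1006  0.012 ]
 [ 0.4276 -0.277   0.012 ]] 0.19713119543228066 0.1386112016227586 11.980387621736003 12.072920448110684
jig origin [ 0.5194 -0.1867  0.012 ]
fence [[ 0.527  -0.1322  0.047 ]
 [ 0.5499 -0.2293  0.047 ]] 0.09975837542749076 jigx [0.0187 0.021 ] jigy [ 0.0518 -0.048 ]
block front [0.0654 0.068 ] [ 0.0571 -0.0529]
ptr,marks [0.0277 0.0318 0.0426]
knob [[ 0.6153 -0.1848  0.0631  0.0027]] [[ 0.6146 -0.1836  0.0658  0.002 ]]
```

View pics/off12.png

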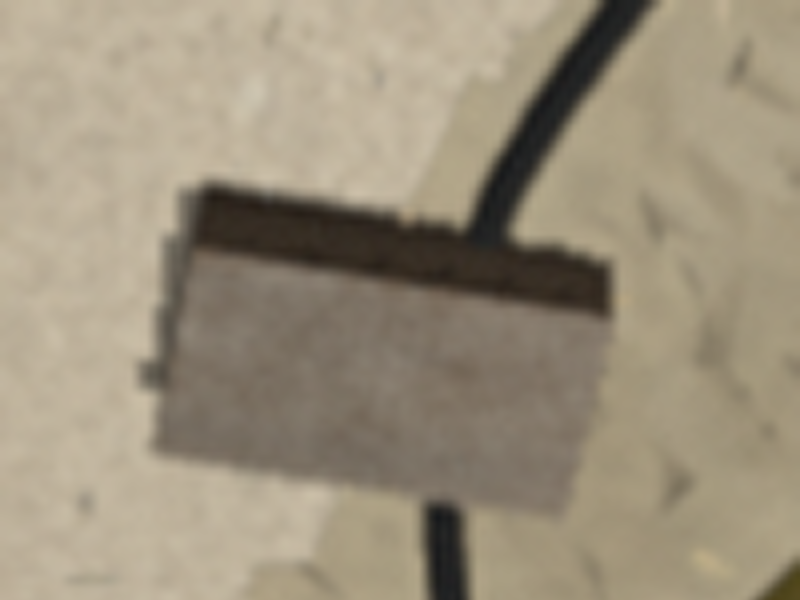

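The jig fits its given sizes: 197×139 mm panel, fence at jig x = 20 mm, yaw 12°, origin (0.519,-0.187). The knob is at (0.615,-0.184,0.065). The block in the crop is plain brown, with a cable passing behind or under it.

Run:
```python
from h import *;import pickle
np.set_printoptions(precision=4,suppress=True)
c=pickle.load(open('c_wrist12.pkl','rb'))
P=plane(c,np.array([[190,245],[610,315],[570,515],[155,452]])/8+[220,310],.02)
e=[P[(i+1)%4]-P[i] for i in range(4)]
print(P.mean(0),[np.linalg.norm(x) for x in e],[np.degrees(np.arctan2(x[1],x[0])) for x in e])
```

```text
[ 0.4484 -0.3991  0.02  ] [np.float64(0.06900475931692253), np.float64(0.040799897005136594), np.float64(0.06992180981637985), np.float64(0.041648786350215884)] [np.float64(-11.133876504885093), np.float64(-98.64280627124015), np.float64(169.58603160755382), np.float64(80.0517529250697)]
```

Offcut measures 69×41 mm, centred at (0.448,-0.399), with its long axis at -10.4°. I'll grip 8 mm behind its middle to stay clear of the cable and the fence. Approach first.

>>> {"api": "move_arm", "payload": {
  "increments": [
    {"x": 1, "y": -0.6, "z": 5, "roll": -0.18, "claw": 8.5},
    {"x": 3, "y": -1.2, "z": 10, "roll": -0.36, "claw": 8.5},
    {"x": 5, "y": -1.8, "z": 15, "roll": -0.54, "claw": 8.5},
    {"x": 7, "y": -2.4, "z": 20, "roll": -0.72, "claw": 8.5},
    {"x": 8, "y": -3, "z": 25.1, "roll": -0.9, "claw": 8.5}
  ]
}}

```text
clock: 10.58
tool_pos: [0.4394, -0.3991, 0.1971]
tool_rot: [[-0.001, 0.615, 0.788], [0.001, 0.788, -0.615], [-1.0, 0.001, -0.002]]
force: [0.9, 0.5, 0.9]
opening: 0.995
```

>>> {"api": "move_arm", "payload": {
  "increments": [
    {"x": 2, "y": 0, "z": 0, "roll": -0.16, "claw": 8.5},
    {"x": 4, "y": 0, "z": 0, "roll": -0.32, "claw": 8.5},
    {"x": 5, "y": 0, "z": 0, "roll": -0.48, "claw": 8.5},
    {"x": 5, "y": 0, "z": 0, "roll": -0.485, "claw": 8.5},
    {"x": 5, "y": 0, "z": 0, "roll": -0.485, "claw": 8.5}
  ]
}}

```text
clock: 11.2
tool_pos: [0.4401, -0.3985, 0.1488]
tool_rot: [[0.001, 0.186, 0.982], [-0.0, 0.982, -0.186], [-1.0, -0.0, 0.001]]
force: [-0.6, -0.3, 0.9]
opening: 0.998
```

```bash
python3 look.py 13 wrist
```

```text
11.25 [ 0.4401 -0.3987  0.1489] 0.9965692581339336 [ 0.009  -0.2653  0.6474]
[[ 0.0009  0.1861  0.9825]
 [-0.0007  0.9825 -0.1861]
 [-1.     -0.0005  0.0011]]
[ 0.9726  0.8034 -0.5598  1.7289  0.576   0.7781  1.513 ]
```

View pics/wrist13.png

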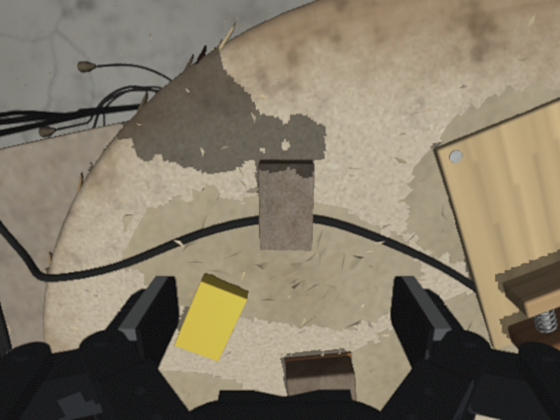

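Offcut top face is at columns 258–313, rows 173–250, square to the hand. The yellow block is at (212,317) and the sanding block at (320,375). Checking the position from this view.

Run:
```python
from h import *;import pickle
np.set_printoptions(precision=4,suppress=True)
c=pickle.load(open('c_wrist13.pkl','rb'))
P=plane(c,[[258.5,174],[313.5,172],[312.5,250],[260.5,250]],.02)
e=[P[(i+1)%4]-P[i] for i in range(4)]
print(P.mean(0),[np.linalg.norm(x) for x in e],[np.degrees(np.arctan2(x[1],x[0])) for x in e])
R=np.array([[0,.186,.982],[0,.982,-.186],[-1,0,0]])
d=P.mean(0)-[.4401,-.3986,.149]; print('in tool',R.T@d)
print('yellow',plane(c,[[212,317]],.02))
k=plane(c,[[313,218],[258,221]],.003); print('cable in tool z',(k-[.4401,-.3986,0])@R[:,2])
```

```text
[ 0.4513 -0.3993  0.02  ] [np.float64(0.04103791668546032), np.float64(0.06310395639184363), np.float64(0.041408955522186514), np.float64(0.06158735798231873)] [np.float64(81.3494264611653), np.float64(-10.15178848180535), np.float64(-100.76430415281769), np.float64(169.49212276971892)]
in tool [0.129  0.0014 0.0112]
yellow [[ 0.5312 -0.4788  0.02  ]]
cable in tool z [0.0212 0.0238]
```

The rear 8 mm of the top lies in the hand's shadow, so this view agrees with the previous one (0.448,-0.399). The cable runs 21 mm ahead of the pads' centre, clear of them. Descending.

>>> {"api": "move_arm", "payload": {
  "increments": [
    {"x": 4, "y": 0.1, "z": 0, "roll": 0, "claw": 8.5},
    {"x": 8, "y": 0.1, "z": 0, "roll": 0, "claw": 8.5},
    {"x": 11.5, "y": 0.1, "z": 0, "roll": 0, "claw": 8.5},
    {"x": 13.5, "y": 0.1, "z": 0, "roll": 0, "claw": 8.5},
    {"x": 14.4, "y": 0.1, "z": 0, "roll": 0, "claw": 8.5}
  ]
}}

```text
clock: 11.88
tool_pos: [0.4398, -0.3978, 0.0039]
tool_rot: [[-0.0, 0.185, 0.983], [-0.0, 0.983, -0.185], [-1.0, -0.0, 0.0]]
force: [-0.4, -0.8, -0.1]
opening: 0.992
```

>>> {"api": "move_arm", "payload": {
  "increments": [
    {"x": 0, "y": 0, "z": 0, "roll": 0, "claw": 6},
    {"x": 0, "y": 0, "z": 0, "roll": 0, "claw": 5},
    {"x": 0, "y": 0, "z": 0, "roll": 0, "claw": 3.5},
    {"x": 0, "y": 0, "z": 0, "roll": 0, "claw": 3.5},
    {"x": 0, "y": 0, "z": 0, "roll": 0, "claw": 3.5}
  ]
}}

```text
clock: 12.5
tool_pos: [0.4404, -0.3984, 0.0057]
tool_rot: [[0.002, 0.185, 0.983], [-0.001, 0.983, -0.185], [-1.0, -0.001, 0.002]]
force: [-1.1, 0.2, 6.5]
opening: 0.472
```

```bash
python3 look.py 14 wrist
```

```text
12.55 [ 0.4403 -0.3984  0.0057] 0.47437207842890744 [-0.8863  0.6056  6.6151]
[[ 0.0019  0.185   0.9827]
 [-0.0014  0.9827 -0.185 ]
 [-1.     -0.001   0.0021]]
[ 0.8841  1.0049 -0.401   1.7832  0.7437  0.5082  1.3692]
```

View pics/wrist14.png

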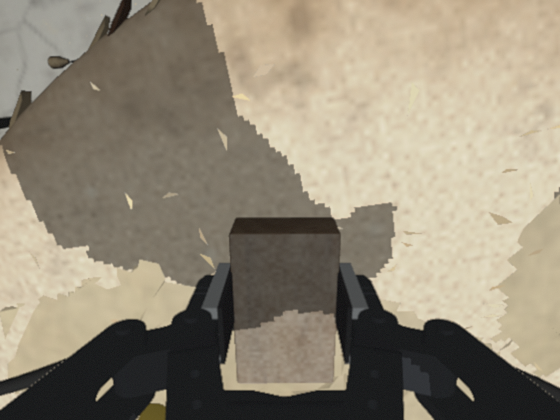

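Gripped at 40 mm reading (the jar's 62 read 59), with the block square in the jaws. I'll measure how it sits in the tool, then lift.

Run:
```python
from h import *;import pickle
np.set_printoptions(precision=4,suppress=True)
c=pickle.load(open('c_wrist14.pkl','rb'))
P=plane(c,[[231,235],[339,235],[333,383],[236,383]],.02)
R=np.array([[.002,.185,.983],[-.001,.983,-.185],[-1,0,0]])
print((P-[.4403,-.3984,.0057])@R)
```

```text
[[-0.0143 -0.0198 -0.0265]
 [-0.0144  0.0204 -0.0265]
 [-0.0142  0.0211  0.0423]
 [-0.0142 -0.0209  0.0424]]
```

>>> {"api": "move_arm", "payload": {
  "increments": [
    {"x": -1, "y": 0, "z": 0, "roll": 0, "claw": 3.5},
    {"x": -3, "y": 0, "z": 0, "roll": 0, "claw": 3.5},
    {"x": -6, "y": 0, "z": 0, "roll": 0, "claw": 3.5},
    {"x": -9, "y": 0, "z": 0, "roll": 0, "claw": 3.5},
    {"x": -9, "y": 0, "z": 0, "roll": 0, "claw": 3.5}
  ]
}}

```text
clock: 13.18
tool_pos: [0.4413, -0.3989, 0.0978]
tool_rot: [[0.005, 0.185, 0.983], [-0.003, 0.983, -0.185], [-1.0, -0.002, 0.006]]
force: [-0.3, 0.1, 0.1]
opening: 0.476
```

The block spans -26 to +42 mm along the push direction in the tool and is centred across. Carrying it over the panel and turning it to the jig's 12°.

>>> {"api": "move_arm", "payload": {
  "increments": [
    {"x": 0, "y": 4, "z": -0.2, "roll": -0.08, "claw": 3.5},
    {"x": 0, "y": 8.5, "z": -0.4, "roll": -0.16, "claw": 3.5},
    {"x": 0, "y": 13, "z": -0.6, "roll": -0.24, "claw": 3.5},
    {"x": 0, "y": 17, "z": -0.8, "roll": -0.32, "claw": 3.5},
    {"x": 0, "y": 20.3, "z": -1, "roll": -0.396, "claw": 3.5}
  ]
}}

```text
clock: 13.8
tool_pos: [0.4671, -0.1946, 0.0943]
tool_rot: [[-0.0, -0.212, 0.977], [0.001, 0.977, 0.212], [-1.0, 0.001, -0.0]]
force: [-0.1, 0.3, -0.6]
opening: 0.475
```

>>> {"api": "move_arm", "payload": {
  "increments": [
    {"x": 0, "y": 0, "z": 0, "roll": 0, "claw": 3.5},
    {"x": 0, "y": 0, "z": 0, "roll": 0, "claw": 3.5}
  ]
}}

```text
clock: 14.05
tool_pos: [0.4668, -0.1974, 0.0942]
tool_rot: [[-0.001, -0.207, 0.978], [-0.001, 0.978, 0.207], [-1.0, -0.001, -0.001]]
force: [-0.6, -1.1, -0.1]
opening: 0.473
```

```bash
python3 look.py 15 wrist side scene;python3 - <<'E'
import cv2,numpy as np
a=cv2.imread('pics/side15.png')[200:320,240:400];b=cv2.imread('pics/scene15.png')[190:310,230:390]
cv2.imwrite('pics/ss15.png',np.hstack([cv2.resize(i,(400,300),interpolation=cv2.INTER_CUBIC) for i in(a,b)]))
E
```

```text
14.2 [ 0.4668 -0.198   0.0941] 0.4737962882946503 [-0.3811  0.1128 -0.5223]
[[-0.0005 -0.2061  0.9785]
 [-0.0008  0.9785  0.2061]
 [-1.     -0.0007 -0.0006]]
[ 0.6152  0.8062 -0.5063  2.0216  0.7892  0.517   1.3076]
```

View pics/wrist15.png

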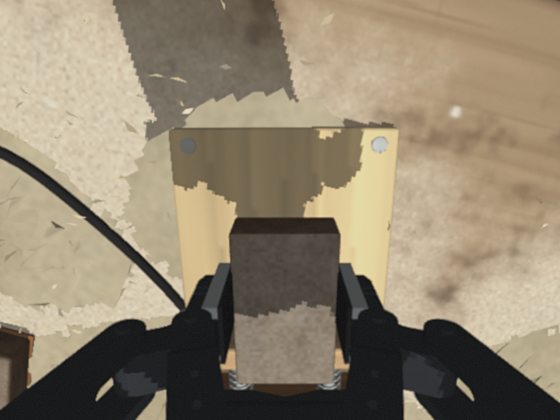

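View pics/ss15.png

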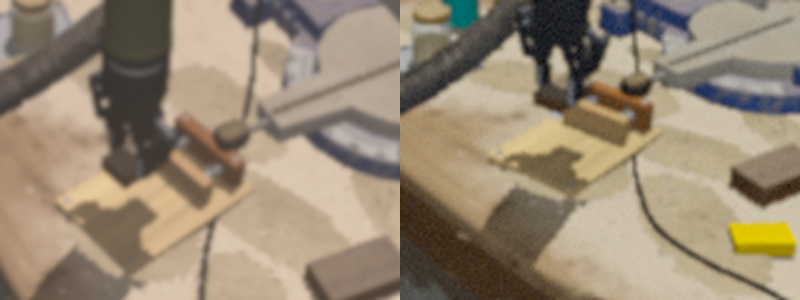

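Wrist view: the panel's open end has corners at (171,128) and (398,127), and the block is central between them (column 285) and parallel. Checking by numbers.

Run:
```python
from h import *;import pickle
np.set_printoptions(precision=4,suppress=True)
c=pickle.load(open('c_wrist15.pkl','rb'))
P=plane(c,[[171,129],[398,127.5]],.012)
T=np.array([.4668,-.198,.0941]);R=np.array([[0,-.2061,.9785],[0,.9785,.2061],[-1,0,0]])
q=(P-T)@R;print(P,q,q.mean(0), 'yaw err deg',np.degrees(np.arctan2(q[1,2]-q[0,2],q[1,1]-q[0,1])))
O=np.array([.5194,-.1867]);u=np.array([.978,.208]);v=np.array([-.208,.978])
print('tcp jig',(T[:2]-O)@u,(T[:2]-O)@v)
```

```text
[[ 0.4252 -0.2758  0.012 ]
 [ 0.3962 -0.1428  0.012 ]] [[ 0.0821 -0.0675 -0.0567]
 [ 0.0821  0.0686 -0.0577]] [ 0.0821  0.0005 -0.0572] yaw err deg -0.4194110169116685
tcp jig -0.05379319999999998 -0.00011060000000000884
```

Aligned within 0.5 mm and 0.4°. The block's front is ~30 mm short of the fence. Lowering onto the panel.

>>> {"api": "move_arm", "payload": {
  "increments": [
    {"x": 2.5, "y": 0, "z": 0, "roll": 0, "claw": 3.5},
    {"x": 5, "y": 0, "z": 0, "roll": 0, "claw": 3.5},
    {"x": 6.8, "y": 0, "z": 0, "roll": 0, "claw": 3.5},
    {"x": 7.3, "y": 0, "z": 0, "roll": 0, "claw": 3.5},
    {"x": 7.3, "y": 0, "z": 0, "roll": 0, "claw": 3.5}
  ]
}}

```text
clock: 14.82
tool_pos: [0.4672, -0.1969, 0.0213]
tool_rot: [[-0.0, -0.208, 0.978], [-0.0, 0.978, 0.208], [-1.0, -0.0, -0.0]]
force: [0.7, 0.3, -0.7]
opening: 0.473
```

>>> {"api": "move_arm", "payload": {
  "increments": [
    {"x": 0.1, "y": 0, "z": 0, "roll": 0, "claw": 3.5},
    {"x": 0.2, "y": 0, "z": 0, "roll": 0, "claw": 3.5},
    {"x": 0.2, "y": 0, "z": 0, "roll": 0, "claw": 3.5}
  ]
}}

```text
clock: 15.2
tool_pos: [0.4674, -0.1966, 0.0196]
tool_rot: [[0.001, -0.209, 0.978], [-0.0, 0.978, 0.209], [-1.0, -0.0, 0.0]]
force: [-0.7, 0.3, -0.4]
opening: 0.469
```

>>> {"api": "move_arm", "payload": {
  "increments": [
    {"x": 0.1, "y": 0, "z": 0, "roll": 0, "claw": 3.5},
    {"x": 0.2, "y": 0, "z": 0, "roll": 0, "claw": 3.5},
    {"x": 0.2, "y": 0, "z": 0, "roll": 0, "claw": 3.5}
  ]
}}

```text
clock: 15.58
tool_pos: [0.4673, -0.1965, 0.0177]
tool_rot: [[0.0, -0.209, 0.978], [-0.0, 0.978, 0.209], [-1.0, -0.0, 0.0]]
force: [-1.1, 0.6, 4.1]
opening: 0.479
```

The block is down on the panel at TCP z=0.0177, exactly 12 mm above the bench pick-up height, with 4 N. Sliding toward the fence.

>>> {"api": "move_arm", "payload": {
  "increments": [
    {"x": 0, "y": 0, "z": 0.5, "roll": 0, "claw": 3.5},
    {"x": 0, "y": 0, "z": 1, "roll": 0, "claw": 3.5},
    {"x": 0, "y": 0, "z": 1.5, "roll": 0, "claw": 3.5},
    {"x": 0, "y": 0, "z": 2, "roll": 0, "claw": 3.5},
    {"x": 0, "y": 0, "z": 2.3, "roll": 0, "claw": 3.5}
  ]
}}

```text
clock: 16.2
tool_pos: [0.4882, -0.1924, 0.0177]
tool_rot: [[-0.003, -0.208, 0.978], [-0.002, 0.978, 0.208], [-1.0, -0.001, -0.003]]
force: [-4.5, -0.6, 9.4]
opening: 0.474
```

>>> {"api": "move_arm", "payload": {
  "increments": [
    {"x": 0, "y": 0, "z": 0, "roll": 0, "claw": 3.5}
  ]
}}

```text
clock: 16.32
tool_pos: [0.4887, -0.1923, 0.0177]
tool_rot: [[-0.002, -0.208, 0.978], [-0.001, 0.978, 0.208], [-1.0, -0.001, -0.002]]
force: [-2.7, -0.2, 7.1]
opening: 0.479
```

```bash
cat > view.py <<'E'
import sys,cv2,numpy as np
t=sys.argv[1]
a=cv2.imread(f'pics/side{t}.png')[210:300,280:400];b=cv2.imread(f'pics/scene{t}.png')[205:295,250:370]
cv2.imwrite(f'pics/ss{t}.png',np.vstack([cv2.resize(np.hstack([a,b]),(800,300),interpolation=cv2.INTER_CUBIC),cv2.resize(cv2.imread(f'pics/wrist{t}.png')[200:400,100:460],(800,300))[:300]]))
E
python3 look.py 16 wrist side scene; python3 view.py 16
```

```text
16.475 [ 0.4887 -0.1923  0.0177] 0.4712064311191306 [-2.5393 -1.4859  6.7474]
[[-0.0016 -0.2082  0.9781]
 [-0.0014  0.9781  0.2082]
 [-1.     -0.001  -0.0019]]
[ 0.5111  0.9415 -0.3771  1.9898  0.9098  0.389   1.1905]
```

View pics/ss16.png

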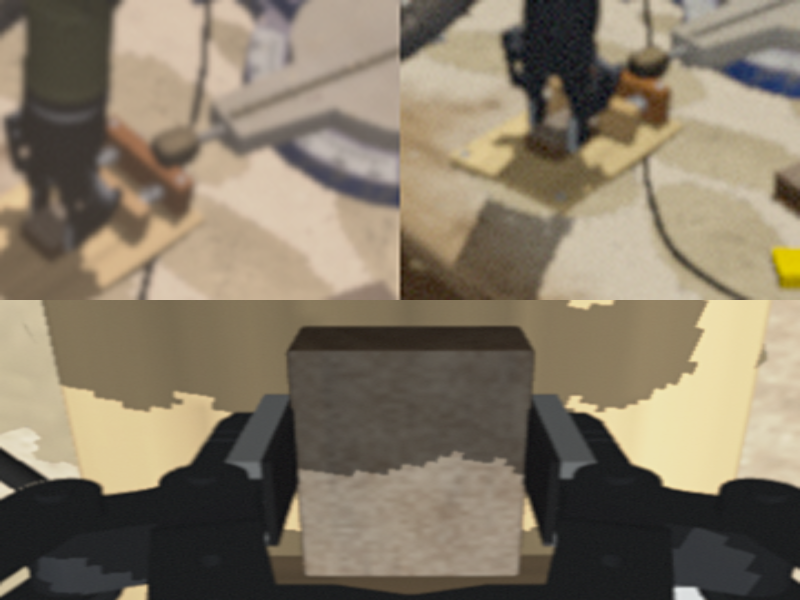

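The block is sliding flat on the panel (2.5 N friction), and the fence is visible just ahead of its front end. Continuing in small steps until contact.

>>> {"api": "move_arm", "payload": {
  "increments": [
    {"x": 0, "y": 0, "z": 0.2, "roll": 0, "claw": 3.5},
    {"x": 0, "y": 0, "z": 0.4, "roll": 0, "claw": 3.5},
    {"x": 0, "y": 0, "z": 0.6, "roll": 0, "claw": 3.5},
    {"x": 0, "y": 0, "z": 0.6, "roll": 0, "claw": 3.5}
  ]
}}

```text
clock: 16.98
tool_pos: [0.4943, -0.1911, 0.0177]
tool_rot: [[-0.002, -0.208, 0.978], [-0.002, 0.978, 0.208], [-1.0, -0.001, -0.002]]
force: [-3.1, -0.6, 7.9]
opening: 0.475
```

>>> {"api": "move_arm", "payload": {
  "increments": [
    {"x": 0, "y": 0, "z": 0.1, "roll": 0, "claw": 3.5},
    {"x": 0, "y": 0, "z": 0.2, "roll": 0, "claw": 3.5},
    {"x": 0, "y": 0, "z": 0.2, "roll": 0, "claw": 3.5}
  ]
}}

```text
clock: 17.35
tool_pos: [0.4959, -0.1908, 0.0177]
tool_rot: [[-0.003, -0.208, 0.978], [-0.002, 0.978, 0.208], [-1.0, -0.001, -0.003]]
force: [-3.1, -1.6, 9.7]
opening: 0.474
```

>>> {"api": "move_arm", "payload": {
  "increments": [
    {"x": 0, "y": 0, "z": 0.1, "roll": 0, "claw": 3.5},
    {"x": 0, "y": 0, "z": 0.2, "roll": 0, "claw": 3.5},
    {"x": 0, "y": 0, "z": 0.2, "roll": 0, "claw": 3.5}
  ]
}}

```text
clock: 17.73
tool_pos: [0.4959, -0.1908, 0.0177]
tool_rot: [[-0.006, -0.208, 0.978], [-0.003, 0.978, 0.208], [-1.0, -0.001, -0.007]]
force: [-7.3, 0.1, 11.0]
opening: 0.478
```

Contact with the fence: the TCP has stopped where the fence is expected and the push rises to 7 N. I'll ease the downward load a little and press on gently.

>>> {"api": "move_arm", "payload": {
  "increments": [
    {"x": -0.1, "y": 0, "z": 0, "roll": 0, "claw": 3.5},
    {"x": -0.1, "y": 0, "z": 0.1, "roll": 0, "claw": 3.5},
    {"x": -0.1, "y": 0, "z": 0.2, "roll": 0, "claw": 3.5},
    {"x": -0.1, "y": 0, "z": 0.2, "roll": 0, "claw": 3.5}
  ]
}}

```text
clock: 18.23
tool_pos: [0.5, -0.1899, 0.0179]
tool_rot: [[-0.003, -0.208, 0.978], [-0.001, 0.978, 0.208], [-1.0, -0.0, -0.003]]
force: [-4.5, -1.8, 1.0]
opening: 0.473
```

```bash
python3 look.py 17 wrist side scene; python3 view.py 17
```

```text
18.375 [ 0.5    -0.1899  0.0179] 0.4724047903913047 [-4.9904 -1.7891  1.1028]
[[-0.0029 -0.208   0.9781]
 [-0.0011  0.9781  0.208 ]
 [-1.     -0.0005 -0.0031]]
[ 0.5117  0.9492 -0.3984  1.9589  0.8885  0.421   1.2074]
```

View pics/ss17.png

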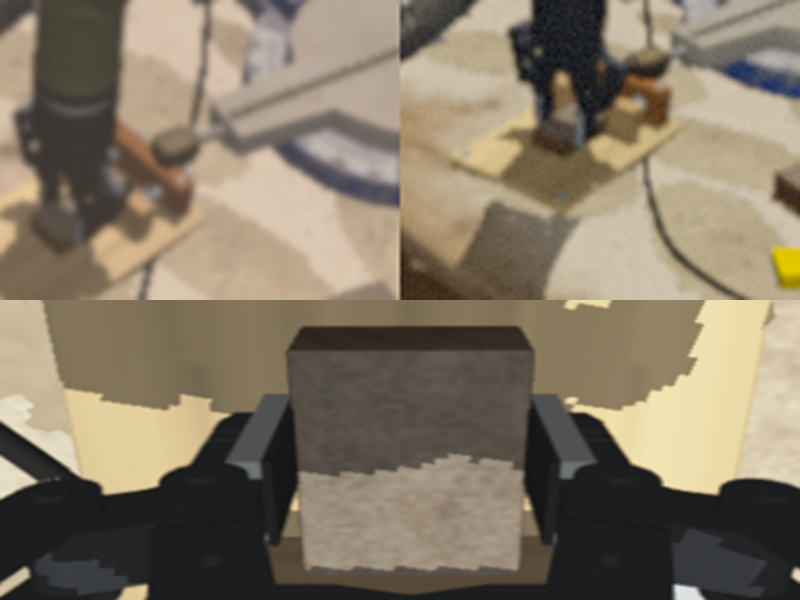

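Contact and pressing: ~5.2 N with little down-force, so the fence is ~3–4 mm back. The block hasn't slipped in the jaws. Pressing steadily on toward 10 mm (≈10 N).

>>> {"api": "move_arm", "payload": {
  "increments": [
    {"x": 0, "y": 0, "z": 0.1, "roll": 0, "claw": 3.5},
    {"x": 0, "y": 0, "z": 0.2, "roll": 0, "claw": 3.5},
    {"x": 0, "y": 0, "z": 0.3, "roll": 0, "claw": 3.5},
    {"x": 0, "y": 0, "z": 0.3, "roll": 0, "claw": 3.5}
  ]
}}

```text
clock: 18.88
tool_pos: [0.502, -0.1895, 0.0178]
tool_rot: [[-0.005, -0.208, 0.978], [-0.002, 0.978, 0.208], [-1.0, -0.001, -0.005]]
force: [-7.1, -2.0, 1.6]
opening: 0.475
```

>>> {"api": "move_arm", "payload": {
  "increments": [
    {"x": 0, "y": 0, "z": 0.1, "roll": 0, "claw": 3.5},
    {"x": 0, "y": 0, "z": 0.2, "roll": 0, "claw": 3.5},
    {"x": 0, "y": 0, "z": 0.3, "roll": 0, "claw": 3.5},
    {"x": 0, "y": 0, "z": 0.3, "roll": 0, "claw": 3.5}
  ]
}}

```text
clock: 19.38
tool_pos: [0.5039, -0.189, 0.0178]
tool_rot: [[-0.007, -0.208, 0.978], [-0.002, 0.978, 0.208], [-1.0, -0.001, -0.007]]
force: [-8.9, -2.3, 4.2]
opening: 0.472
```

```bash
python3 look.py 18 wrist side scene; python3 view.py 18; python3 -c "
from workcell import bot
import numpy as np
s=bot.observe();print(s['ft_torque'])"
```

```text
19.525 [ 0.5039 -0.189   0.0178] 0.4727693060706954 [-8.0648 -2.3733  3.7774]
[[-0.0065 -0.2079  0.9781]
 [-0.002   0.9781  0.2079]
 [-1.     -0.0007 -0.0068]]
[ 0.5111  0.953  -0.4069  1.9456  0.8789  0.4372  1.2149]
[-0.4317573   1.60175179  0.10181572]
```

View pics/ss18.png

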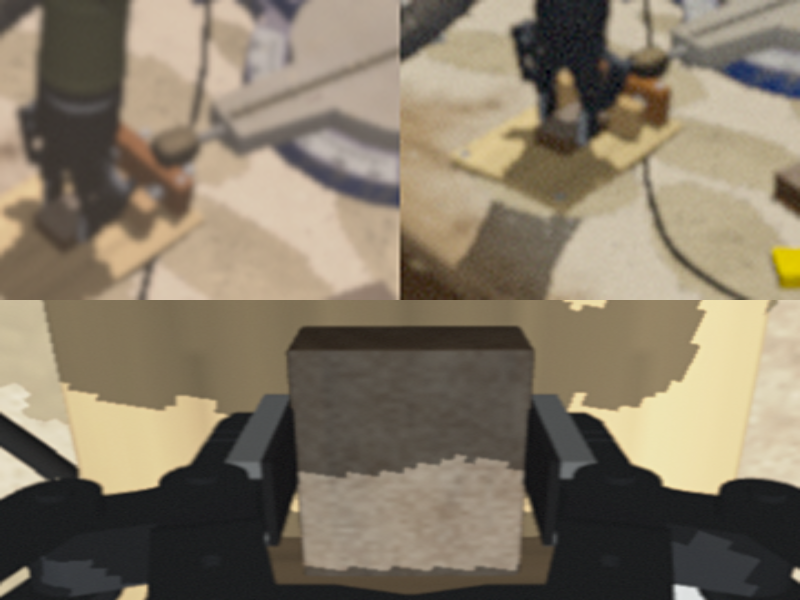

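View pics/wrist18.png

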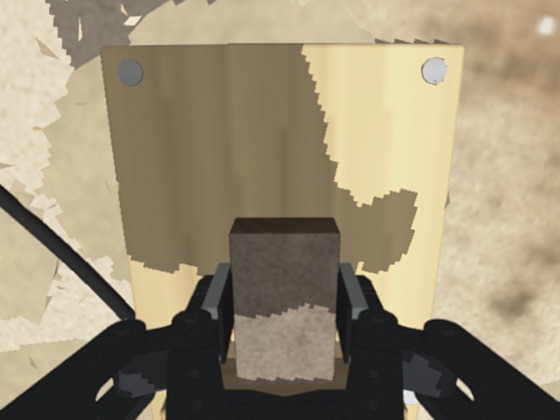

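Push is ~8.7 N with ~1.3 N of that friction, so the fence is about 7 mm back. Geometry says 6.7–8 mm. A little more to reach the middle between the marks.

>>> {"api": "move_arm", "payload": {
  "increments": [
    {"x": 0, "y": 0, "z": 0.1, "roll": 0, "claw": 3.5},
    {"x": 0, "y": 0, "z": 0.2, "roll": 0, "claw": 3.5},
    {"x": 0, "y": 0, "z": 0.3, "roll": 0, "claw": 3.5},
    {"x": 0, "y": 0, "z": 0.4, "roll": 0, "claw": 3.5},
    {"x": 0, "y": 0, "z": 0.4, "roll": 0, "claw": 3.5}
  ]
}}

```text
clock: 20.15
tool_pos: [0.506, -0.1886, 0.0177]
tool_rot: [[-0.01, -0.208, 0.978], [-0.003, 0.978, 0.208], [-1.0, -0.001, -0.01]]
force: [-11.4, -3.5, 6.2]
opening: 0.476
```

>>> {"api": "move_arm", "payload": {
  "increments": [
    {"x": 0, "y": 0, "z": 0, "roll": 0, "claw": 3.5},
    {"x": 0, "y": 0, "z": 0, "roll": 0, "claw": 3.5},
    {"x": 0, "y": 0, "z": 0, "roll": 0, "claw": 3.5}
  ]
}}

```text
clock: 20.52
tool_pos: [0.506, -0.1886, 0.0177]
tool_rot: [[-0.01, -0.208, 0.978], [-0.003, 0.978, 0.208], [-1.0, -0.001, -0.01]]
force: [-10.6, -2.3, 7.1]
opening: 0.475
```

```bash
python3 look.py 19 wrist side scene
python3 - <<'E'
import cv2,numpy as np,pickle
from h import *
np.set_printoptions(precision=4,suppress=True)
from workcell import bot
ss=[]
s=bot.observe(); T=np.array(s['tool_pos']); O=np.array([.5194,-.1867]);u=np.array([.978,.208])
print('tcp jig x',(T[:2]-O)@u,'front',(T[:2]-O)@u+.0424,'push',-np.array(s['force'])[:2]@u)
# where fence right-end front/top corner and block corner would show in scene/side for travel 0,5,10,15,22
v=np.array([-.208,.978])
for n,(y0,x0) in(('side',(210,280)),('scene',(205,250))):
    c=pickle.load(open(f'c_{n}19.pkl','rb'))
    im=cv2.imread(f'pics/{n}19.png')[y0:y0+90,x0:x0+120]; im=cv2.resize(im,(800,600),interpolation=cv2.INTER_CUBIC)
    for d,col in((0,(255,0,0)),(.005,(0,255,255)),(.010,(0,255,0)),(.015,(0,255,255)),(.022,(0,0,255))):
        for xx in(.02,.036):
            q=O+u*(xx+d)-v*.05; p=proj(c,[[*q,.047]])[0]; p=(p-[x0,y0])*800/120; cv2.circle(im,(int(p[0]),int(p[1])),4,col,-1 if xx==.02 else 1)
    cv2.imwrite(f'pics/{n}19m.png',im)
E
python3 view.py 19
```

```text
20.675 [ 0.5061 -0.1886  0.0177] 0.4739496489793988 [-11.0074  -2.8058   6.6354]
[[-0.0097 -0.2077  0.9781]
 [-0.003   0.9782  0.2077]
 [-0.9999 -0.0009 -0.0101]]
[ 0.5108  0.9553 -0.412   1.9372  0.8725  0.4484  1.2197]
tcp jig x -0.013453592069307555 front 0.028946407930692447 push 11.348872761610686
```

View pics/side19m.png

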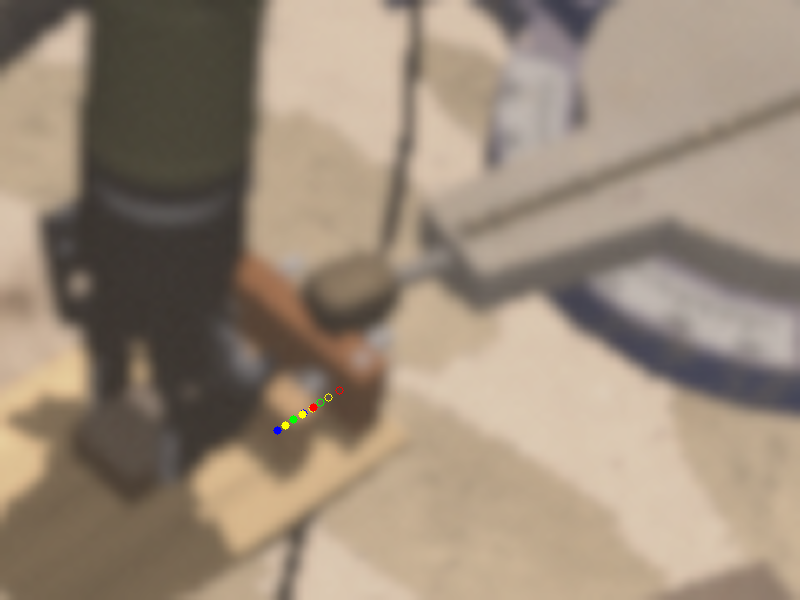

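View pics/scene19m.png

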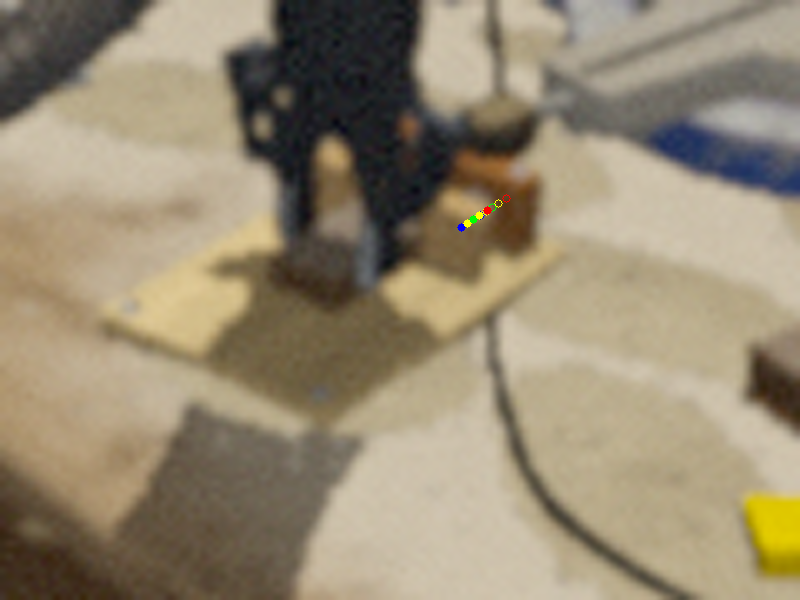

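View pics/wrist19.png

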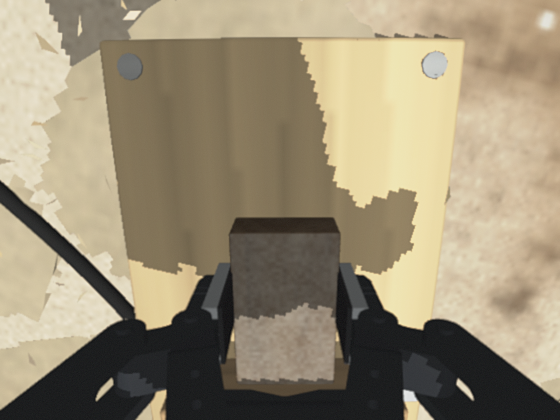

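Push is 11.3 N, less ~2.3 N friction, which gives ~9 N and ≈8.8 mm. Geometry gives 8.9 mm. In the markups the fence's right end sits among the green (10 mm) dots, with a clear gap to the back block. The pointer itself is hidden behind the hand, so I'll do one independent image check of the fence's shift from rest.

Run:
```python
import cv2,numpy as np,pickle
from h import *
np.set_printoptions(precision=2,suppress=True)
O=np.array([.5194,-.1867]);u=np.array([.978,.208]);v=np.array([-.208,.978])
for n in('side','scene'):
    c=pickle.load(open(f'c_{n}19.pkl','rb'))
    # right end face + front corner region
    q=proj(c,[[*(O+u*x-v*.045),z] for x in(.02,.036) for z in(.02,.047)]); x0,y0=(q.min(0)-3).astype(int);x1,y1=(q.max(0)+4).astype(int)
    e=proj(c,[[*(O+u*x-v*.05),.04] for x in(.028,.038)]); step=e[1]-e[0]
    for ref in('15','16'):
        a=cv2.imread(f'pics/{n}{ref}.png');b=cv2.imread(f'pics/{n}19.png')
        up=8
        t=cv2.resize(a[y0:y1,x0:x1],None,fx=up,fy=up,interpolation=cv2.INTER_CUBIC)
        s=cv2.resize(b[y0-5:y1+5,x0-5:x1+5],None,fx=up,fy=up,interpolation=cv2.INTER_CUBIC)
        m=cv2.matchTemplate(s,t,cv2.TM_CCOEFF_NORMED);_,val,_,loc=cv2.minMaxLoc(m)
        sh=np.array(loc)/up-5; print(n,ref,'shift px',sh,'10mm=',step,'-> mm',10*sh@step/(step@step),val)
    im=[cv2.resize(cv2.imread(f'pics/{n}{r}.png')[y0-12:y1+12,x0-20:x1+20],(390,300),interpolation=cv2.INTER_CUBIC) for r in('16','19')]
    cv2.imwrite(f'pics/cmp_{n}.png',np.hstack(im))
cv2.imwrite('pics/cmp.png',np.vstack([cv2.imread('pics/cmp_side.png'),cv2.imread('pics/cmp_scene.png')]))
```

```text
side 15 shift px [ 2.62 -1.25] 10mm= [ 2.47 -1.6 ] -> mm 9.789177075702163 0.8392921686172485
side 16 shift px [ 2.5  -1.25] 10mm= [ 2.47 -1.6 ] -> mm 9.432914905254071 0.8867685794830322
scene 15 shift px [ 1.75 -0.75] 10mm= [ 1.78 -1.14] -> mm 8.881443926350368 0.8518446087837219
scene 16 shift px [ 1.62 -0.75] 10mm= [ 1.78 -1.14] -> mm 8.383618248523993 0.8685872554779053
```

View pics/cmp.png

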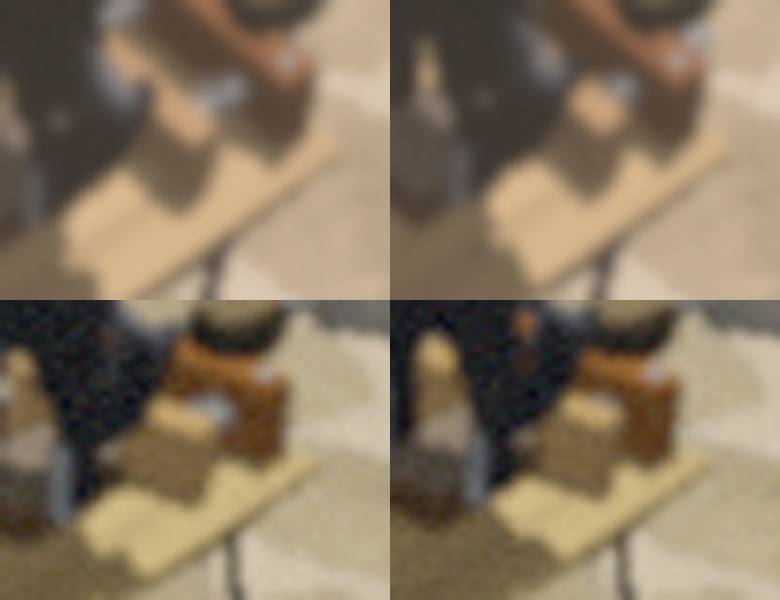

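Before and after crops (left to right), the fence's right end has shifted 8.4–9.8 mm, which agrees with force and geometry. A last look at the jar, then hand in.

Run:
```python
import cv2,numpy as np
a=cv2.imread('pics/side19.png')[130:370,170:490]
cv2.imwrite('pics/fin.png',cv2.resize(a,(800,600),interpolation=cv2.INTER_CUBIC))
```

```text
(no output)
```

View pics/fin.png

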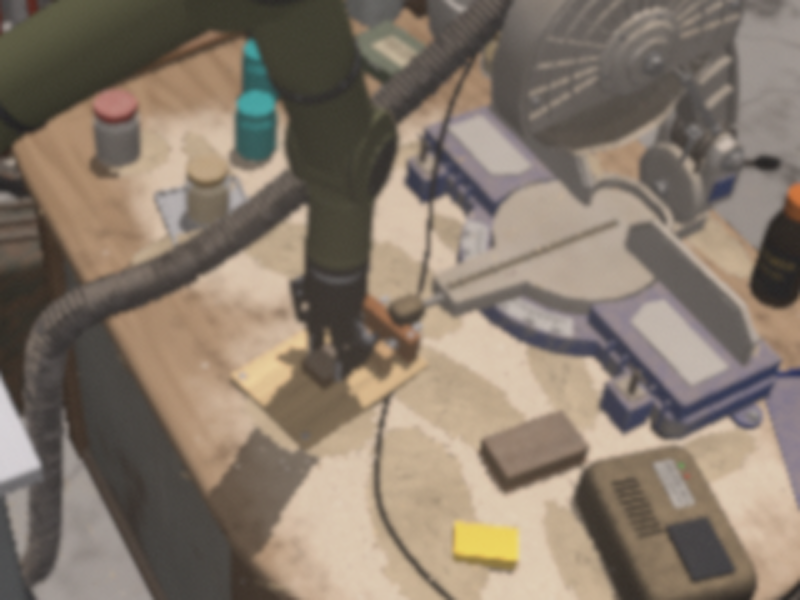

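The jar stands in the tray at crop (207,192), the offcut is held against the fence at (330,365), and the other things in view are where they were.

```bash
python3 -c "
from workcell import bot
print(bot.finish_job()); s=bot.observe(); print(s['clock'],s['force'],s['tool_pos'])"
```

```text
the job is handed in; nothing more can be done
None
the job is handed in; nothing more can be done
```

The job is handed in at about 20.7 s of the 67 s, with the offcut still gripped and pressed against the fence. The nail jar went into the tray first: it was released there and stands upright near the middle. The offcut then went flat onto the panel, end-on to the middle of the fence (within 0.5 mm and 0.4°), and was pushed in steps.

**Fence travel:** about 9 mm, against marks at 5 and 15 mm and the end stop at 22 mm. Three checks agree:
- **Force:** 11.3 N measured, less an estimated 2.3 N of friction, gives about 8.8 mm.
- **Position:** where the hand stands gives 8.9 mm.
- **Pictures:** the fence's shift in the side and scene views comes out at 8.4–9.8 mm.

**Not confirmed or in disagreement:**
- The pointer itself was hidden behind the hand, so I never saw it between the marks.
- An early wrist and side measurement of the jar's position differed by 6 mm. I used the wrist value, and the grasp confirmed it.
- I saw nothing else moved in the last side view. The glue bottle was hidden behind the arm in that view, and the hammer was mostly out of the crop I checked.

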